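Nest the copper pickling baskets

TASK

Put the three copper pickling baskets away as one nested set: the largest already leans in its wooden caddy, so seat the medium basket inside it and the smallest inside the medium one, each mouth up and fully home on the floor of the basket round it. Leave the largest standing in its caddy and leave the jar, the dish and the hammer where they lie.

Things in the scene. Friction and masses are not known exactly. Their poses are not given: they have to be found in the camera images.
- caddy: Light wooden caddy fixed to the bench: base board 112 x 104 x 8 mm; on it, between two cheeks, a square tray (inside 74 mm, walls 20 mm over its floor) leaning 28 deg. Origin: on the bench under the tray. Its own -x is the low front, towards which the tray and the mouth of the basket in it lean; -x faces the robot's side within 0.45 rad. A lamp head hangs 0.23 m over the bench to its left.
- basket_large: Largest perforated copper cup, loose in the caddy, axis 28 deg off vertical, mouth to the caddy's low front. All in mm: 56 high, outside dia 66 (foot) to 70 (rim), wall 3, floor 4 thick: inside dia 60 to 64. Origin: centre of underside; z along its axis out of the mouth. Strap handle 14 wide, on the high far side: from the rim up to z=96 at its own x=-33.5, 4 thick (rolled top 7).
- basket_medium: Middle-sized copper cup, upright on the bench, loose, about 0.08 kg. All in mm: 50 high, outside dia 54 (foot) to 58 (rim), wall 3, floor 4 thick: inside dia 48 to 52. Origin: centre of underside; z up. Strap handle parallel to z at its own x=-27.5, from the rim up to z=90: 14 wide along y, 4 thick along x (rolled top 7). Pinch across the width at z=70 to 85.
- basket_small: Smallest copper cup, upright on the bench, loose, about 0.05 kg. All in mm: 44 high, outside dia 42 (foot) to 46 (rim), wall 3, floor 4 thick. Origin: centre of underside; z up. Strap handle parallel to z at its own x=-21.5, from the rim up to z=84: 14 wide along y, 4 thick along x (rolled top 7). Pinch across the width at z=64 to 79. Nested, handles may point any way.
- polish_jar: White jar with a black lid, 54 mm across, 50 mm high, loose, to be left alone. Origin at the centre of its underside.
- borax_dish: White round dish, 72 mm across, 18 mm high, loose, to be left alone. Origin at the centre of its underside.
- chasing_hammer: Small hammer with a wooden handle lying flat, 196 mm long along its y, loose, to be left alone. Origin at the centre of its underside.

How it is judged (in metres and radians):
At the end, for the whole second after the job is handed in: Medium in large and small in medium, mouths up, each underside within 5 mm of the floor below it and axes within 0.15 rad; the large one still in the caddy, leaning 0.35-0.65 rad, moved under 15 mm; all released and at rest; jar, dish and hammer moved under 30 mm (z of basket_medium in the frame of basket_large between 0 and 0.009 m and distance between basket_medium and basket_large below 0.012 m and angle between the z axis of basket_medium and the z axis of basket_large, either way round below 0.15 rad and angle between each of basket_medium, basket_small's own z axis and vertical below 0.8 rad and z of basket_small in the frame of basket_medium between 0 and 0.009 m and distance between basket_small and basket_medium below 0.012 m and angle between the z axis of basket_small and the z axis of basket_medium, either way round below 0.15 rad and distance of basket_large from where it was at the start of the episode below 0.015 m and angle between basket_large's own z axis and vertical between 0.35 and 0.65 rad and linear speed of each of basket_medium, basket_small below 0.02 m/s and distance of each of polish_jar, borax_dish, chasing_hammer from where it was at the start of the episode below 0.03 m); the robot touches nothing.
It fails at once if the jar, the dish or the hammer is pushed more than 30 mm (distance of any of polish_jar, borax_dish, chasing_hammer from where it was at the start of the episode above 0.03 m).
It also fails if it takes over 53 s, if anything falls off the work surface, if the arm or the gripper's body presses on something with over 40 N, if the wrist force passes 120 N, or if a joint passes its speed limit or range.

ROBOT

A 6-joint arm with a two-finger parallel gripper is mounted at the origin on a cart in front of the work surface, level with it; the furniture and walls round the work are solid. World frame = base frame: x ahead of the robot, y to its left, z up, the work surface at z = 0. Lengths are in m, angles in degrees, forces in N, time in s.
With the tool pointing down it reaches from about 0.4 to 0.825 m from the base axis. Payload 7 kg.
Tool frame: the origin (TCP) lies at the very end of the fingers, on their centre line; the grasp point (between the pads) lies 19 mm behind it; x points along the fingers, y is the direction in which the jaws open and shut, and the axes are right-handed (so a half turn about x gives the same grasp; the last joint's range is limited). The gripper opens to 88 mm and grips with 3 to 60 N. Pads are 19 mm wide; open, the fingers measure 130 mm over their backs; the gripper's body (78 mm by 193 mm) begins 47 mm behind the grasp point.
Start: joints at [-54.368, 20.546, 0.682, 0, -70.136, -16.507], TCP at [0.221, -0.638, 0.227] pointing down, gripper open.
Joint ranges: [-176.03, 176.03], [-82.01, 121.73], [-58.28, 71.71], [-173.87, 95.51], [-174.79, -0.11], [-173.66, 173.66]. Speed limits (degrees/s): [136.94, 136.94, 172.46, 180, 180, 180].

INTERFACE

Orientations are given as [roll, pitch, yaw] about the fixed x, y, z axes, in that order (R = Rz(yaw) Ry(pitch) Rx(roll)).
In Python, from plant import * gives the robot as it stands. The module is installed in compiled form; this text tells all that it offers.
- The arm moves only by the shell command python3 -m creep 'ROWS' [FORCE]. ROWS is a JSON object of lists of equal length, an entry for each row: "jaw": the closure, from -1 (fully open) to 1 (shut); "translation": the shift along the tool's x, y, z in m, a list of three; "roll": the turn about the tool's x in rad. A call has exactly 10 rows; each row shifts and turns the commanded pose from where the row before left it, along the tool's axes as they then stand; what a row does not reach is not made up. A row lasts 1/10 s, in which the tool goes at most 50 mm and 8.59 degrees, less where a joint would pass 70% of its speed; a pose out of reach is approached as far as the arm can. A call with a gripper value outside its range is refused whole. The fingers move at their own pace and stop on an object; FORCE is the grip in N (left out, the last holds). Time passes only in rows, so rows that do not move let the fingers close, or fill a call up. It gives the time, the measured TCP pose, the force and the opening at its end, in the units of the state.
- get_state(): the state, without advancing time (a new reading comes with each control period).
- capture(name): name is "scene" or "top"; returns a dict with "image" (384x512x3 uint8, red, green, blue), "fovy" (degrees; the focal length in pixels is half the picture's height over the tangent of half this angle, whatever the lens; pixels are square), "cx", "cy" (the principal point, pixels), "D" ([k1, k2, p1, p2, k3] as OpenCV has them; the pictures are not rectified), "pose" (4x4, takes a point from camera to world coordinates). Camera axes: x right, y up, looking along -z (the intrinsics and any distortion apply to the point x, -y, -z); pixel columns grow to the right and rows downward; lengths in m; the calibration is good to about 2 mm. A picture is of the moment at which its call begins. There is no depth.
- close_job(): hands the job in, once; it reports no verdict.
The state is a dict: "time_s": time; "joints": joint angles; "qd": joint speeds; "joint_torque": joint torques, N m; "tcp_pos": TCP position; "eef_rot": TCP orientation; "contact_force": force on the tool from outside, world axes, zero at the start; "moment": the same for the moment, N m; "gripper_width": finger opening in m.
Only numpy, scipy, OpenCV 4.12 (cv2) and the standard library are available. Lean on these libraries where they do the work, as an engineer would, in place of code of your own. Each camera call takes 0.05 s, during which the arm holds its last target.

## Working session

There is one attempt and no reset: what is moved stays moved. The work goes in short steps, Python scripts to look and compute and a shell command to move; the robot and the scene stay as the last step left them, time stands still between calls to the robot, and variables do not carry over. Pictures are saved under pics/ and viewed, and the job is handed in when it is done.

```bash
mkdir -p pics; ls; python3 - <<'E'
from plant import *
import cv2,pickle
s=get_state();print(s)
for n in("scene","top"):
    c=capture(n);pickle.dump(c,open(f'pics/{n}0.pkl','wb'))
    cv2.imwrite(f'pics/{n}0.png',cv2.resize(c['image'][:,:,::-1],(800,600),interpolation=cv2.INTER_CUBIC))
    print({k:v for k,v in c.items() if k!='image'})
E
```

```text
pics
{'time_s': 0.0, 'joints': array([-5.43692586e+01,  2.05903938e+01,  6.33931617e-01, -1.75780282e-02,
       -7.01343793e+01, -1.65065455e+01]), 'qd': array([ 0.03645032, -0.05451213, -0.00720051,  0.06401302,  0.07000148,
       -0.0378828 ]), 'joint_torque': array([-3.76070716e-05, -5.82720244e+01,  2.93048662e+01,  6.99722528e+00,
        6.72475944e-03, -1.51710210e-04]), 'tcp_pos': array([ 0.22094614, -0.63731444,  0.22564362]), 'eef_rot': array([ 96.19819773,  89.90766737, 115.31640725]), 'contact_force': array([0.26593182, 0.48518584, 0.3929841 ]), 'moment': array([-0.05361912, -0.0296919 ,  0.06960757]), 'gripper_width': 0.08780824560418475}
{'fovy': 52.436634765135395, 'cx': 256.12814413175045, 'cy': 194.1346868509112, 'D': array([0.02476334, 0.        , 0.        , 0.        , 0.        ]), 'pose': array([[ 0.66037879,  0.37781083, -0.64896751, -0.12358725],
       [-0.75088932,  0.32294759, -0.57608166, -0.55504866],
       [-0.0080674 ,  0.86773488,  0.49696186,  0.48626795],
       [ 0.        ,  0.        ,  0.        ,  1.        ]])}
{'fovy': 57.26702088631219, 'cx': 253.03202888111704, 'cy': 193.65789719262068, 'D': array([-0.0188941,  0.       ,  0.       ,  0.       ,  0.       ]), 'pose': array([[-0.0243811 ,  0.99431246, -0.10367399,  0.37467886],
       [-0.99954919, -0.0224284 ,  0.01995936, -0.03377824],
       [ 0.0175206 ,  0.10411388,  0.99441105,  0.91109813],
       [ 0.        ,  0.        ,  0.        ,  1.        ]])}
```

View pics/scene0.png

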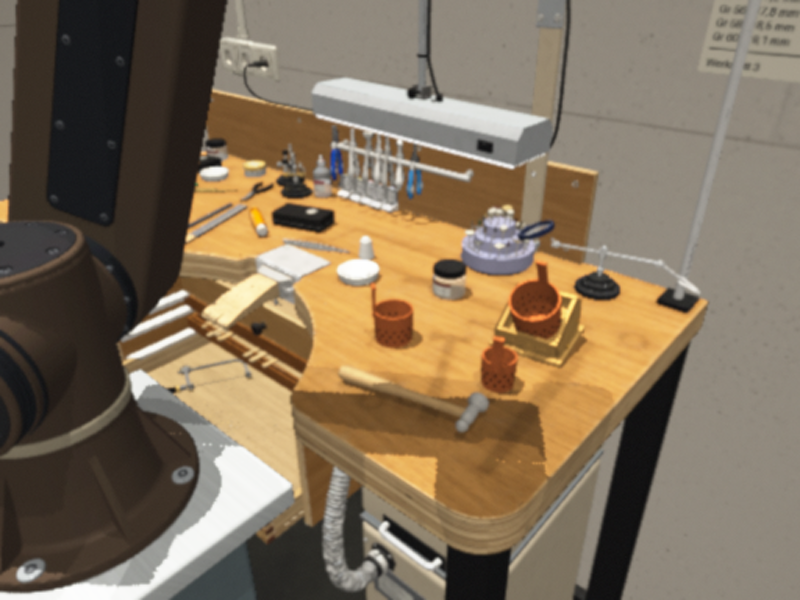

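View pics/top0.png

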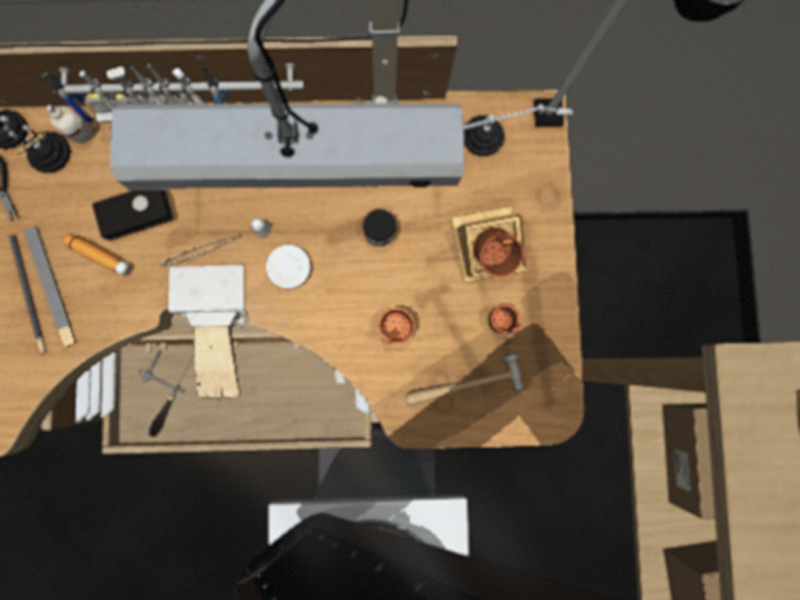

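```bash
cat > h.py <<'E'
import numpy as np,cv2,pickle
def K(c):
    h=c['image'].shape[0];f=h/2/np.tan(np.radians(c['fovy'])/2)
    return np.array([[f,0,c['cx']],[0,f,c['cy']],[0,0,1.]])
def proj(c,P):
    P=np.atleast_2d(np.asarray(P,float));T=np.linalg.inv(c['pose'])
    q=P@T[:3,:3].T+T[:3,3];q=q*[1,-1,-1]
    return cv2.projectPoints(q.reshape(-1,1,3),np.zeros(3),np.zeros(3),K(c),c['D'])[0].reshape(-1,2)
def ray(c,uv):
    n=cv2.undistortPoints(np.array(uv,float).reshape(-1,1,2),K(c),c['D']).reshape(-1,2)
    d=np.c_[n[:,0],-n[:,1],-np.ones(len(n))]@c['pose'][:3,:3].T
    return c['pose'][:3,3],d
def onz(c,uv,z):
    o,d=ray(c,uv);return o+d*((z-o[2])/d[:,2])[:,None]
def crop(c,u0,v0,u1,v1,s,name,pts=()):
    im=c['image'][v0:v1,u0:u1,::-1]
    im=cv2.resize(im,None,fx=s,fy=s,interpolation=cv2.INTER_CUBIC)
    for (u,v) in pts: cv2.circle(im,(int((u+.5-u0)*s),int((v+.5-v0)*s)),2,(0,255,0),-1)
    cv2.imwrite(name,im)
E
python3 - <<'E'
from h import *
t=pickle.load(open('pics/top0.pkl','rb'));s=pickle.load(open('pics/scene0.pkl','rb'))
crop(t,225,120,375,265,5,'pics/t1.png'); crop(s,205,150,385,285,4.4,'pics/s1.png')
E
```

```text
(no output)
```

View pics/t1.png

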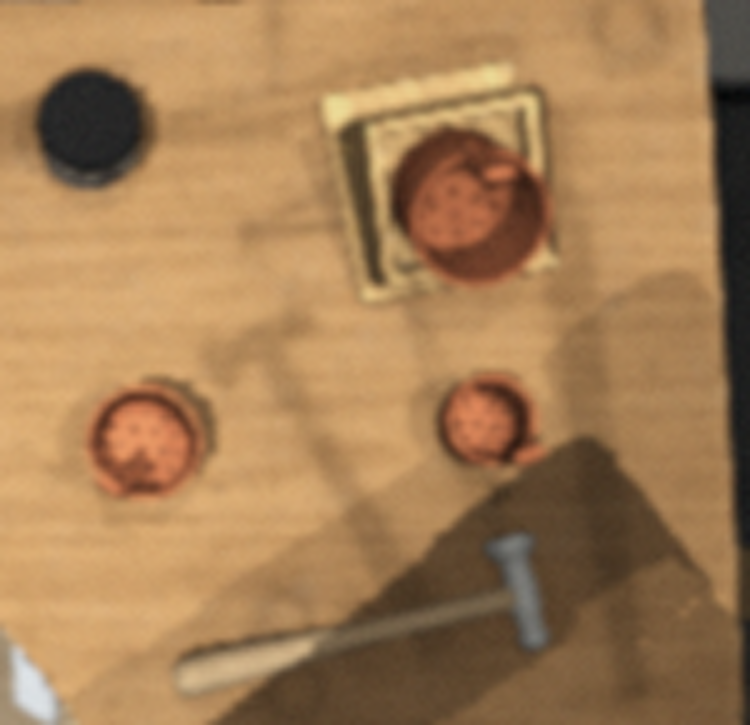

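View pics/s1.png

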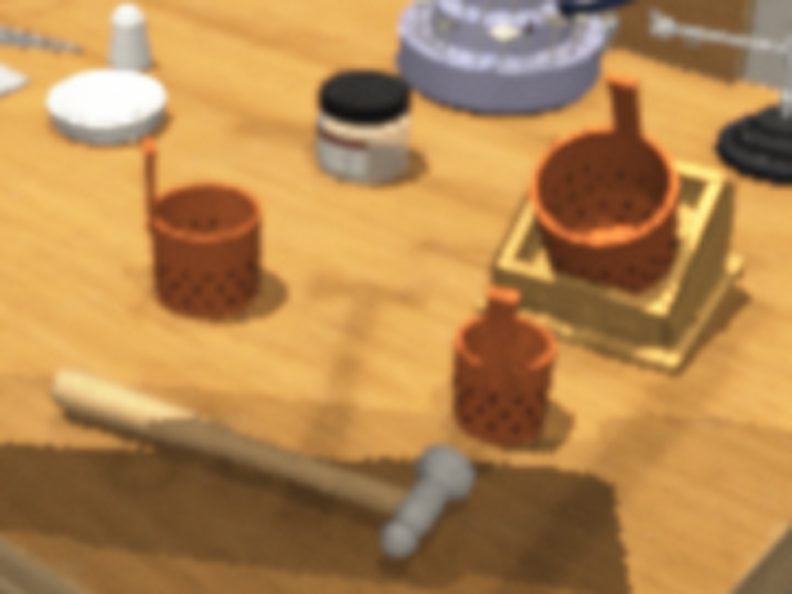

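```bash
cat > fit.py <<'E'
from h import *
from scipy.optimize import minimize
from scipy.spatial.transform import Rotation as Ro
DIM=dict(L=(.056,.033,.035,.0335,.096),M=(.050,.027,.029,.0275,.090),S=(.044,.021,.023,.0215,.084))
a=np.linspace(0,2*np.pi,48,endpoint=False)
def parts(k,R,p):
    h,r0,r1,hx,ht=DIM[k]
    cup=np.r_[np.c_[r0*np.cos(a),r0*np.sin(a),0*a],np.c_[r1*np.cos(a),r1*np.sin(a),0*a+h]]
    box=np.array([[-hx+sx*.002,sy*.007,z] for sx in(-1,1) for sy in(-1,1) for z in(h-.006,ht)])
    top=np.array([[-hx+sx*.0035,sy*.007,z] for sx in(-1,1) for sy in(-1,1) for z in(ht-.007,ht)])
    return [q@R.T+p for q in(cup,box,top)]
SS=4
def mask(c,win,ps):
    u0,v0,u1,v1=win
    m=np.zeros(((v1-v0)*SS,(u1-u0)*SS),np.uint8)
    for q in ps:
        uv=(proj(c,q)+.5-[u0,v0])*SS-.5
        cv2.fillConvexPoly(m,cv2.convexHull(np.round(uv*16).astype(np.int32)),255,shift=4)
    return cv2.resize(m,(u1-u0,v1-v0),interpolation=cv2.INTER_AREA)/255.
def copper(c,win):
    u0,v0,u1,v1=win
    im=c['image'][v0:v1,u0:u1].astype(float)
    r,g,b=im[...,0],im[...,1],im[...,2]
    x=(r-g)/(r+1)   # copper ~.5+, wood ~.3
    return np.clip((x-.36)/.1,0,1)*(r>40)
def windows(c,k,R,p,m=9):
    uv=np.vstack([proj(c,q) for q in parts(k,R,p)])
    u0,v0=np.floor(uv.min(0)-m).astype(int);u1,v1=np.ceil(uv.max(0)+m).astype(int)
    return max(u0,0),max(v0,0),min(u1,512),min(v1,384)
def fit(k,f,x0,step,cams):
    R,p=f(x0);W=[windows(c,k,R,p) for c in cams];C=[copper(c,w) for c,w in zip(cams,W)]
    def cost(x):
        R,p=f(x);ps=parts(k,R,p)
        return sum(np.abs(mask(c,w,ps)-C_).sum() for c,w,C_ in zip(cams,W,C))
    best=None
    sim=np.vstack([x0]+[np.array(x0)+np.eye(len(x0))[i]*step[i] for i in range(len(x0))])
    r=minimize(cost,x0,method='Nelder-Mead',options=dict(initial_simplex=sim,maxiter=600,xatol=1e-5,fatol=.01))
    return r.x,r.fun,[C_.sum() for C_ in C]
def up(x): return Ro.from_euler('z',x[2]).as_matrix(),np.array([x[0],x[1],0])
E
python3 - <<'E'
from fit import *
t=pickle.load(open('pics/top0.pkl','rb'));s=pickle.load(open('pics/scene0.pkl','rb'))
def c2(u,v): return [u/5+225-.5,v/5+120-.5]
for k,cp,hp,z,hz in(('M',(147,438),(135,488),.05,.09),('S',(487,420),(527,455),.044,.084)):
    o=onz(t,[c2(*cp)],z)[0];q=onz(t,[c2(*hp)],hz)[0]
    yaw=np.arctan2(*(o-q)[1::-1]);print(k,o,q,np.hypot(*(o-q)[:2]))
    for cams in([t],[s],[t,s]):
        best=min((fit(k,up,[o[0],o[1],y],[.005,.005,.3],cams) for y in(yaw,yaw+1,yaw-1,yaw+2.5)),key=lambda r:r[1])
        print(k,len(cams),np.round(best[0],4),best[1:])
def lg(x): return (Ro.from_euler('z',x[3])*Ro.from_euler('y',28,degrees=True)*Ro.from_euler('z',x[4])).as_matrix(),x[:3]
o=onz(t,[c2(460,205)],.03)[0];print(o)
for cams in([t],[s],[t,s]):
    best=min((fit('L',lg,[o[0],o[1],.03,y,sp],[.005,.005,.005,.2,.2],cams) for y in(np.pi,np.pi+.4,np.pi-.4) for sp in(-.3,.3)),key=lambda r:r[1])
    print('L',np.round(best[0],4),best[1:])
E
```

```text
M [ 0.43126541 -0.05238215  0.05      ] [ 0.40542049 -0.04534677  0.09      ] 0.026785374362007633
M 1 [ 0.4303 -0.0508 -0.1817] (np.float64(311.58585876878544), [np.float64(137.2259059370969)])
M 1 [ 0.4321 -0.048  -0.7944] (np.float64(117.42382597530961), [np.float64(654.8473655174998)])
M 2 [ 0.431  -0.0486 -0.7942] (np.float64(431.69927756501113), [np.float64(137.2259059370969), np.float64(654.8473655174998)])
S [ 0.43666214 -0.22154422  0.044     ] [ 0.4167779  -0.23115227  0.084     ] 0.022083869009092663
S 1 [ 0.4356 -0.2262  4.5235] (np.float64(180.04493902632944), [np.float64(133.77449969036752)])
S 1 [ 0.438  -0.2229  0.4503] (np.float64(160.3456915796748), [np.float64(656.4814898884254)])
S 2 [ 0.4385 -0.2234  0.4098] (np.float64(357.74631657012185), [np.float64(133.77449969036752), np.float64(656.4814898884254)])
[ 0.54803632 -0.21568169  0.03      ]
L [ 0.5781 -0.2361 -0.0843  3.3129  1.5232] (np.float64(244.8063321073539), [np.float64(418.1860856368409)])
L [ 0.6198 -0.1779 -0.0059  3.2706 -0.0178] (np.float64(231.0816112068471), [np.float64(1139.023076104836)])
L [ 0.5594 -0.2099  0.0287  3.2763  0.0194] (np.float64(756.5160139295008), [np.float64(418.1860856368409), np.float64(1139.023076104836)])
```

```bash
python3 - <<'E'
from fit import *
t=pickle.load(open('pics/top0.pkl','rb'));s=pickle.load(open('pics/scene0.pkl','rb'))
for c,pts in((t,[(147,438),(147,390),(95,440),(60,440),(200,410),(475,150),(540,230),(450,210),(487,420),(520,415),(530,452),(330,200),(620,400)]),):
    for u,v in pts:
        p=c['image'][int(v/5)+120,int(u/5)+225].astype(float);print(u,v,p,round((p[0]-p[1])/p[0],2),round((p[1]-p[2])/p[0],2),round(p[0]/p[1],2))
im=np.hstack([cv2.resize(((lambda i:(i[...,0]-i[...,1])/(i[...,0]+1))(c['image'].astype(float))[w[1]:w[3],w[0]:w[2]]*255*1.4).clip(0,255).astype(np.uint8),(390,390)) for c,w in((t,(230,120,370,260)),(s,(230,160,370,300)))])
cv2.imwrite('pics/m1.png',im)
E
```

```text
147 438 [230. 152. 102.] 0.34 0.22 1.51
147 390 [143.  87.  56.] 0.39 0.22 1.64
95 440 [108.  62.  42.] 0.43 0.19 1.74
60 440 [201. 155. 104.] 0.23 0.25 1.3
200 410 [124.  90.  59.] 0.27 0.25 1.38
475 150 [114.  66.  44.] 0.42 0.19 1.73
540 230 [128.  74.  50.] 0.42 0.19 1.73
450 210 [167.  97.  66.] 0.42 0.19 1.72
487 420 [209. 126.  86.] 0.4 0.19 1.66
520 415 [66. 36. 24.] 0.45 0.18 1.83
530 452 [186. 109.  72.] 0.41 0.2 1.71
330 200 [159. 121.  80.] 0.24 0.26 1.31
620 400 [175. 135.  89.] 0.23 0.26 1.3
```

View pics/m1.png

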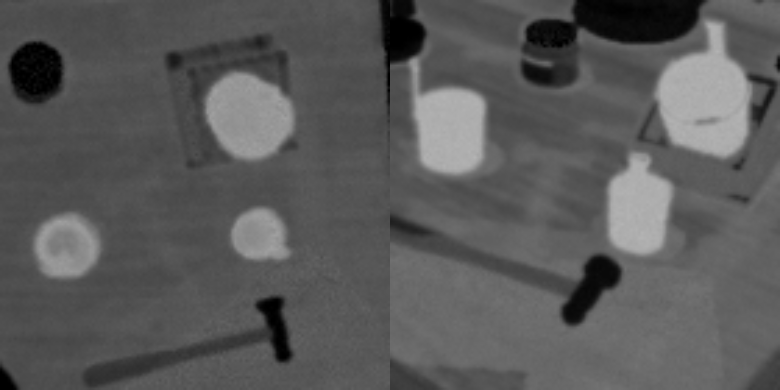

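```bash
cat >> fit.py <<'E'
def copper(c,win):
    u0,v0,u1,v1=win
    im=c['image'][v0:v1,u0:u1].astype(float)
    r,g,b=im[...,0],im[...,1],im[...,2]
    x=cv2.GaussianBlur((r-g)/(r+8),(3,3),.6)
    lo,hi=np.percentile(x[0:3],50),np.percentile(x,92)
    y=np.clip((x-lo)/(hi-lo),0,1)
    y=np.clip((y-.25)/.5,0,1)
    B=(y>.5).astype(np.uint8)
    n,l,st,ce=cv2.connectedComponentsWithStats(B,connectivity=4)
    d=np.hypot(ce[1:,0]-(u1-u0)/2,ce[1:,1]-(v1-v0)/2)-0.01*st[1:,4]
    i=1+np.argmin(d)
    keep=cv2.dilate((l==i).astype(np.uint8),np.ones((3,3)))
    y=y*keep
    cs,_=cv2.findContours((l==i).astype(np.uint8),cv2.RETR_EXTERNAL,cv2.CHAIN_APPROX_NONE)
    f=np.zeros_like(B);cv2.drawContours(f,cs,-1,1,-1)
    f=cv2.erode(f,np.ones((3,3)))
    return np.maximum(y,f)
E
cat > run0.py <<'E'
from fit import *
import sys
t=pickle.load(open('pics/top0.pkl','rb'));s=pickle.load(open('pics/scene0.pkl','rb'))
for k,o,yaw in(('M',(.431,-.0486),-.5),('S',(.438,-.2229),.45)):
    for n,cams in(('t',[t]),('s',[s]),('ts',[t,s])):
        best=min((fit(k,up,[o[0],o[1],y],[.005,.005,.3],cams) for y in(yaw,yaw+.5,yaw-.5)),key=lambda r:r[1])
        print(k,n,np.round(best[0],4),best[1:])
def lg(x): return (Ro.from_euler('z',x[3])*Ro.from_euler('y',28,degrees=True)*Ro.from_euler('z',x[4])).as_matrix(),x[:3]
for n,cams in(('t',[t]),('s',[s]),('ts',[t,s])):
    best=min((fit('L',lg,[.559,-.21,.029,y,sp],[.005,.005,.005,.2,.2],cams) for y in(np.pi,np.pi+.4,np.pi-.4) for sp in(-.3,.3)),key=lambda r:r[1])
    print('L',n,np.round(best[0],4),best[1:])
x=best[0];R,p=lg(x)
for n,c,w,s_ in(('t',t,(235,120,375,230),5),('s',s,(215,150,385,285),4.4)):
    pts=[]
    for q in parts('L',R,p): pts+=list(proj(c,q))
    crop(c,*w,s_,f'pics/ov_{n}.png',pts)
E
python3 run0.py
```

```text
M t [ 0.4296 -0.0512 -0.6003] (np.float64(23.54168388173547), [np.float64(431.7151373456812)])
M s [ 0.4289 -0.0504 -0.7842] (np.float64(52.10257387859155), [np.float64(737.3857968635843)])
M ts [ 0.4286 -0.051  -0.8021] (np.float64(82.0812835445594), [np.float64(431.86543431646464), np.float64(737.3857968635843)])
S t [ 0.4371 -0.2256  0.3154] (np.float64(28.454620894826157), [np.float64(307.34481311225807)])
S s [ 0.4372 -0.2245  0.407 ] (np.float64(43.82674543816947), [np.float64(635.4648098116674)])
S ts [ 0.4371 -0.2245  0.398 ] (np.float64(74.00995650109394), [np.float64(307.34481311225807), np.float64(635.4648098116674)])
L t [ 0.5624 -0.2205 -0.0039  3.2766  0.926 ] (np.float64(26.591765275105885), [np.float64(748.0106236334798)])
L s [ 0.5563 -0.2099  0.034   3.2907 -0.0037] (np.float64(115.82417249467598), [np.float64(1240.822592807162)])
L ts [ 0.5557 -0.2115  0.0347  3.2655  0.0358] (np.float64(194.63623447993322), [np.float64(748.0106236334798), np.float64(1240.822592807162)])
```

View pics/ov_t.png

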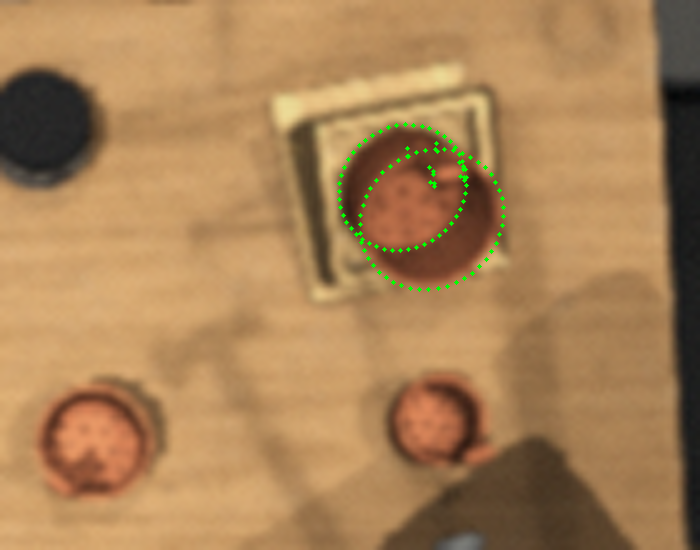

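View pics/ov_s.png

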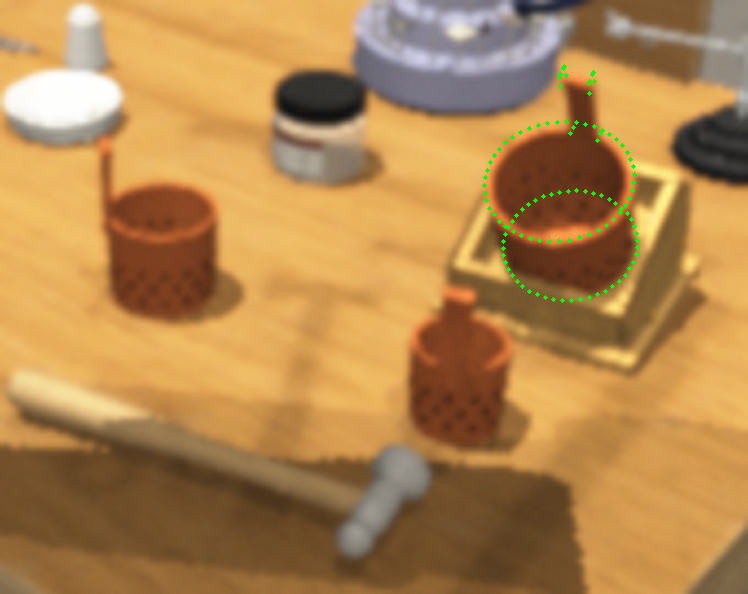

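```bash
cat > fitl.py <<'E'
from fit import *
def lgR(x): return (Ro.from_euler('z',x[3])*Ro.from_euler('y',28,degrees=True)*Ro.from_euler('z',x[4])).as_matrix()
def lmask(c,win,x,occ):
    R=lgR(x);p=np.array(x[:3])
    ps=parts('L',R,p);cup=mask(c,win,ps[:1])
    if not occ: return mask(c,win,ps)
    rim=mask(c,win,[ps[0][48:],ps[1],ps[2]])
    R0=lgR([0,0,0,x[3],0])
    b=lambda X,Y:np.array([[i,j,k] for i in X for j in Y for k in(-.01,.02)])@R0.T+p
    w=mask(c,win,[b((.0335,.045),(-.05,.05)),])
    w=np.maximum(w,mask(c,win,[b((-.05,.045),(.037,.046))]))  # right wall (local +y is world -y when psi~pi)
    return np.maximum(rim,cup*(1-w))
def fitL(t,s,x0,step=(.004,.004,.004,.15,.15),ft=(1,1)):
    R=lgR(x0);W=[windows(c,'L',R,np.array(x0[:3])) for c in(t,s)];C=[copper(c,w) for c,w in zip((t,s),W)]
    C[1][-3:]=0
    def cost(x):
        return sum(f*np.abs(lmask(c,w,x,o)-C_).sum() for f,c,w,C_,o in zip(ft,(t,s),W,C,(0,1)))
    sim=np.vstack([x0]+[np.array(x0)+np.eye(5)[i]*step[i] for i in range(5)])
    r=minimize(cost,x0,method='Nelder-Mead',options=dict(initial_simplex=sim,maxiter=800,xatol=1e-5,fatol=.01))
    return r.x,r.fun,W,C
if __name__=='__main__':
    t=pickle.load(open('pics/top0.pkl','rb'));s=pickle.load(open('pics/scene0.pkl','rb'))
    for ft in((1,1),(0,1),(2,1)):
        rs=[fitL(t,s,[.556,-.2115,z,y,sp],ft=ft) for z in(.02,.03) for y in(3.1,3.4) for sp in(-.2,.2)]
        best=min(rs,key=lambda r:r[1]);print(ft,np.round(best[0],4),best[1])
        if ft==(1,1): B=best
    x,_,W,C=B
    for n,c,w,C_,o in zip('ts',(t,s),W,C,(0,1)):
        m=lmask(c,w,x,o)
        im=np.dstack([m*255,C_*255,0*m]).astype(np.uint8)
        cv2.imwrite(f'pics/mm_{n}.png',np.hstack([cv2.resize(im,None,fx=5,fy=5,interpolation=0),cv2.resize(c['image'][w[1]:w[3],w[0]:w[2],::-1],None,fx=5,fy=5)]))
E
python3 fitl.py
```

```text
(1, 1) [ 0.5548 -0.2124  0.0332  3.2886  0.0489] 144.09568589862593
(0, 1) [ 0.5718 -0.2003  0.0215  3.4179 -0.0184] 50.44250196728469
(2, 1) [ 0.5553 -0.2138  0.0329  3.2039  0.0704] 189.17467002732957
```

View pics/mm_t.png

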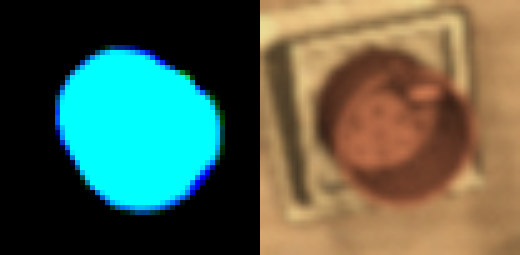

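View pics/mm_s.png

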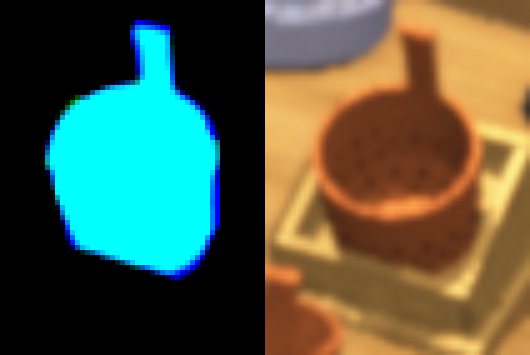

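```bash
cat > fitl2.py <<'E'
from fit import *
def R_(x): return (Ro.from_euler('z',x[3])*Ro.from_euler('y',x[5])*Ro.from_euler('z',x[4])).as_matrix()
def fitR(t,s,x0,free,ft=(1,1)):
    # params [x,y,z,psi,spin,tilt]; xyz of RIM centre
    x0=np.array(x0,float);free=list(free);step=np.array([.003,.003,.003,.1,.1,.05])
    g=lambda x:(R_(x),np.array(x[:3])-R_(x)[:,2]*.056)
    R,p=g(x0);W=[windows(c,'L',R,p) for c in(t,s)];C=[copper(c,w) for c,w in zip((t,s),W)]
    def cost(v):
        x=x0.copy();x[free]=v;R,p=g(x);ps=parts('L',R,p);r=0
        for f,c,w,C_ in zip(ft,(t,s),W,C):
            rim=mask(c,w,[ps[0][48:],ps[1],ps[2]]);cup=mask(c,w,ps[:1])
            ign=np.maximum(cup-rim,0)
            low=cv2.dilate((ign>.1).astype(np.uint8),np.ones((3,3)))
            r+=f*(np.abs(rim-C_)*(1-low*(rim<.99))).sum()
        return r+1e3*((x[5]-.4887)**2)
    v0=x0[free]
    sim=np.vstack([v0]+[v0+np.eye(len(v0))[i]*step[free][i] for i in range(len(v0))])
    r=minimize(cost,v0,method='Nelder-Mead',options=dict(initial_simplex=sim,maxiter=1000,xatol=1e-5,fatol=.01))
    x=x0.copy();x[free]=r.x
    return x,r.fun,g(x)
if __name__=='__main__':
    t=pickle.load(open('pics/top0.pkl','rb'));s=pickle.load(open('pics/scene0.pkl','rb'))
    for ft in((1,1),(0,1),(1,0)):
      for free in(range(5),range(6)):
        rs=[fitR(t,s,[.531,-.2165,z,y,sp,.4887],free,ft) for z in(.075,.085) for y in(3.1,3.4) for sp in(-.15,.15)]
        b=min(rs,key=lambda r:r[1]);print(ft,len(free),np.round(b[0],4),round(b[1],1),'origin',np.round(b[2][1],4))
E
python3 fitl2.py
```

```text
(1, 1) 5 [ 0.5307 -0.2149  0.0818  3.2633  0.0439  0.4887] 52.7 origin [ 0.5568 -0.2117  0.0324]
(1, 1) 6 [ 5.306e-01 -2.159e-01  8.040e-02  3.383e+00 -3.000e-04  5.211e-01] 45.9 origin [ 0.5576 -0.2092  0.0319]
(0, 1) 5 [ 0.5284 -0.2153  0.0823  3.3129 -0.0126  0.4887] 30.6 origin [ 0.5544 -0.2108  0.0328]
(0, 1) 6 [ 0.5271 -0.2157  0.0821  3.2075  0.0213  0.5224] 33.8 origin [ 0.555  -0.2139  0.0336]
(1, 0) 5 [ 0.531  -0.215   0.0817  3.2132  0.1879  0.4887] 14.5 origin [ 0.5572 -0.2131  0.0323]
(1, 0) 6 [ 0.531  -0.2148  0.0821  3.189   0.1672  0.4963] 14.4 origin [ 0.5576 -0.2135  0.0329]
```

```bash
python3 - <<'E'
from fit import *
t=pickle.load(open('pics/top0.pkl','rb'));s=pickle.load(open('pics/scene0.pkl','rb'))
f=lambda c,P,u0,v0,k,z:onz(c,[[u/k+u0-.5,v/k+v0-.5] for u,v in P],z)
A=f(s,[(676,362),(742,262),(563,318)],205,150,4.4,.008);print(A,np.linalg.norm(A[0]-A[1]),np.arctan2(*(A[0]-A[1])[1::-1])%6.28,(np.arctan2(*(A[0]-A[2])[1::-1])+np.pi/2)%6.28)
B=f(t,[(325,98),(370,300),(512,67),(555,265)],225,120,5,.008);print(B,np.linalg.norm(B[0]-B[1]),np.arctan2(*(B[1]-B[0])[1::-1])%6.28)
crop(t,285,125,345,185,10,'pics/t2.png');crop(s,310,160,380,240,8,'pics/s2.png')
E
```

```text
[[ 0.52076196 -0.26868493  0.008     ]
 [ 0.62395699 -0.25064438  0.008     ]
 [ 0.51812493 -0.20798002  0.008     ]] 0.10476008582247297 3.311478297009112 0.04341283873115365
[[ 0.61099559 -0.15139217  0.008     ]
 [ 0.50317118 -0.17102585  0.008     ]
 [ 0.62589129 -0.25111777  0.008     ]
 [ 0.51953732 -0.26869969  0.008     ]] 0.10959737282855196 3.318523339873421
```

View pics/t2.png

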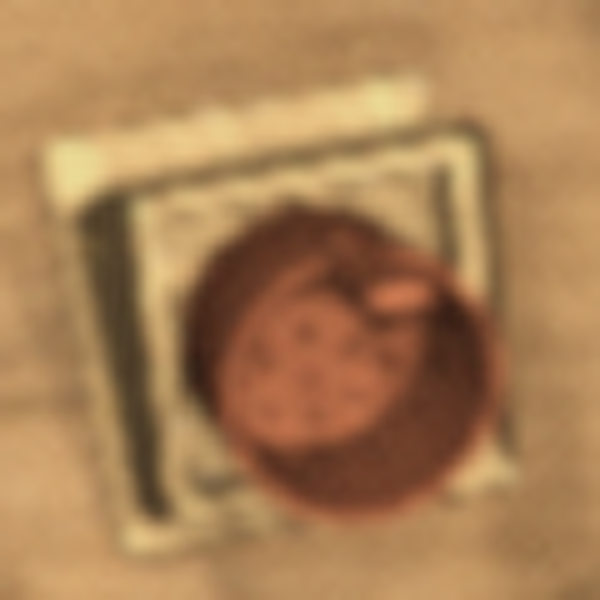

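View pics/s2.png

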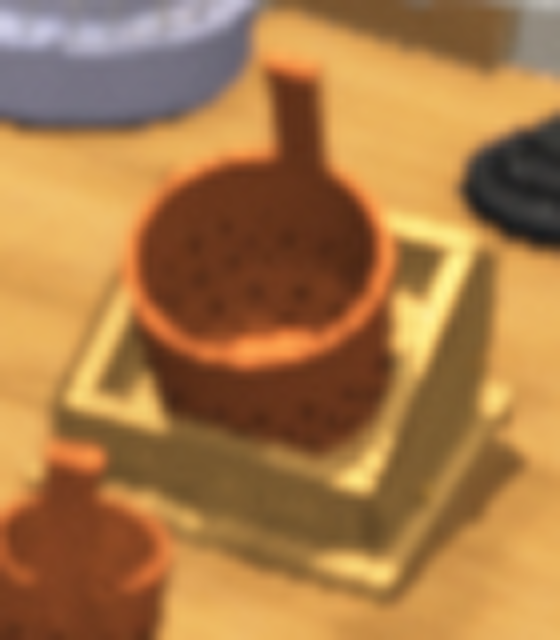

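```bash
python3 - <<'E'
from fit import *
t=pickle.load(open('pics/top0.pkl','rb'));s=pickle.load(open('pics/scene0.pkl','rb'))
ims=[]
for c,w,S in((t,(238,190,272,224),9),(s,(230,175,274,226),9)):
  for yaw in(None,-.3,-.55,-.8):
    pts=[]
    if yaw is not None:
        R,p=up([.4291,-.0508,yaw]); 
        for q in parts('M',R,p)[1:]: pts+=list(proj(c,q))
    crop(c,*w,S,'pics/_.png',pts);ims.append(cv2.resize(cv2.imread('pics/_.png'),(195,226)))
cv2.imwrite('pics/my.png',np.vstack([np.hstack(ims[:4]),np.hstack(ims[4:])]))
f=lambda c,P,z:onz(c,[[u*.64-.5,v*.64-.5] for u,v in P],z)
print(f(t,[(112,183),(462,183),(462,105)],.23),f(t,[(462,183)],.3))
for st in(1,):
  from plant import get_state
  e=Ro.from_euler('xyz',get_state()['eef_rot'],degrees=True).as_matrix();print(e)
E
```

```text
[[ 0.60771385  0.31012616  0.23      ]
 [ 0.598669   -0.13552018  0.23      ]
 [ 0.7033798  -0.1395218   0.23      ]] [[ 0.57564836 -0.12506363  0.3       ]]
[[-6.47180301e-04 -3.27513754e-01  9.44846190e-01]
 [ 1.32016009e-03  9.44845284e-01  3.27514345e-01]
 [-9.99998919e-01  1.45930906e-03 -1.79114669e-04]]
```

View pics/my.png

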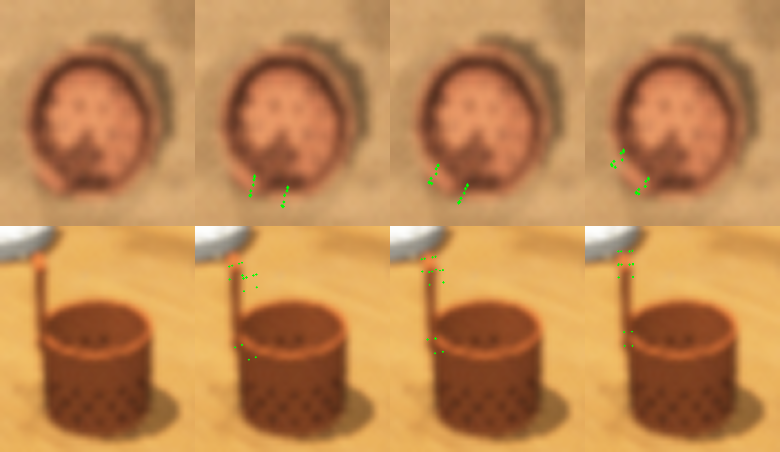

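```bash
python3 -m creep '{"jaw":[-1,-1,-1,-1,-1,-1,-1,-1,-1,-1],"translation":[[0,0.036,0.027],[0,0.036,0.027],[0,0.036,0.027],[0,0.036,0.027],[0,0.036,0.027],[0,0.036,0.027],[0,0.036,0.027],[0,0.036,0.027],[0,0.036,0.027],[0,0.036,0.027]],"roll":[0,0,0,0,0,0,0,0,0,0]}' 10; cat > st.py <<'E'
from plant import get_state
import numpy as np,sys
from scipy.spatial.transform import Rotation as Ro
s=get_state();e=Ro.from_euler('xyz',s['eef_rot'],degrees=True).as_matrix();a=np.degrees(np.arctan2(e[1,1],e[0,1]))
print('t',round(s['time_s'],2),'p',np.round(s['tcp_pos'],4),'az',round(a,2),'tilt',np.round(e[:2,0],3),'F',np.round(s['contact_force'],1),'w',round(s['gripper_width'],4),'q',np.round(s['joints'],1))
if len(sys.argv)>3:
    T=np.array(list(map(float,sys.argv[1:4])));d=T-s['tcp_pos'];A=np.radians(a)
    print('d tool',np.round([-d[2],d[0]*np.cos(A)+d[1]*np.sin(A),d[0]*np.sin(A)-d[1]*np.cos(A)],4))
    if len(sys.argv)>4: print('roll',round(np.radians(a-float(sys.argv[4])),3))
E
python3 st.py .413 -.037 .16 228.7
```

```text
time_s: 1.1
tcp_pos: [0.3582, -0.2074, 0.2266]
eef_rot: [-3.7, 90.0, 15.4]
contact_force: [1.0, 0.3, 1.1]
gripper_width: 0.0875
t 1.1 p [ 0.3582 -0.2074  0.2266] az 109.11 tilt [0. 0.] F [1.  0.3 1.1] w 0.0875 q [ -2.5  -5.2 -29.9  -0.  -65.3 -68.4]
d tool [0.0666 0.1431 0.1076]
roll -2.087
```

```bash
python3 -m creep '{"jaw":[-1,-1,-1,-1,-1,-1,-1,-1,-1,-1],"translation":[[0,0.0358,0.0269],[0,0.0358,0.0269],[0,0.0358,0.0269],[0,0.0358,0.0269],[0,0,0],[0,0,0],[0,0,0],[0,0,0],[0,0,0],[0,0,0]],"roll":[0,0,0,0,-0.149,-0.149,-0.149,-0.149,-0.149,-0.149]}'>/dev/null;  python3 st.py .413 -.037 .11 228.7
python3 -m creep '{"jaw":[-1,-1,-1,-1,-1,-1,-1,-1,-1,-1],"translation":[[0.015,0,0],[0.015,0,0],[0.015,0,0],[0.015,0,0],[0.015,0,0],[0.015,0,0],[0.015,0,0],[0.01,0,0],[0,0,0],[0,0,0]],"roll":[-0.149,-0.149,-0.149,-0.149,-0.149,-0.149,-0.149,-0.149,0,0]}'>/dev/null;  python3 st.py .413 -.037 .06 228.7
```

```text
t 2.1 p [ 0.4127 -0.0386  0.2263] az 160.7 tilt [-0.001 -0.   ] F [-0.7  0.5 -0.2] w 0.0876 q [ 22.2  -5.1 -29.8  -0.  -65.3 -41.5]
d tool [0.1163 0.0003 0.0016]
roll -1.187
t 3.1 p [ 0.413  -0.0387  0.1117] az -131.61 tilt [-0.001 -0.   ] F [-0.3 -0.1  1.4] w 0.0877 q [ 22.2   2.2 -39.8   0.  -48.   26.2]
d tool [ 0.0517 -0.0013  0.0011]
roll -6.289
```

```bash
python3 - <<'E'
from plant import *
from h import *
im=[]
for n,w,S in(("scene",(205,140,285,235),4.4),("top",(225,160,315,255),4.4)):
    c=capture(n);pickle.dump(c,open(f'pics/{n}1.pkl','wb'));crop(c,*w,S,'pics/_.png');im.append(cv2.resize(cv2.imread('pics/_.png'),(390,430)))
cv2.imwrite('pics/g1.png',np.hstack(im))
E
```

```text
(no output)
```

View pics/g1.png

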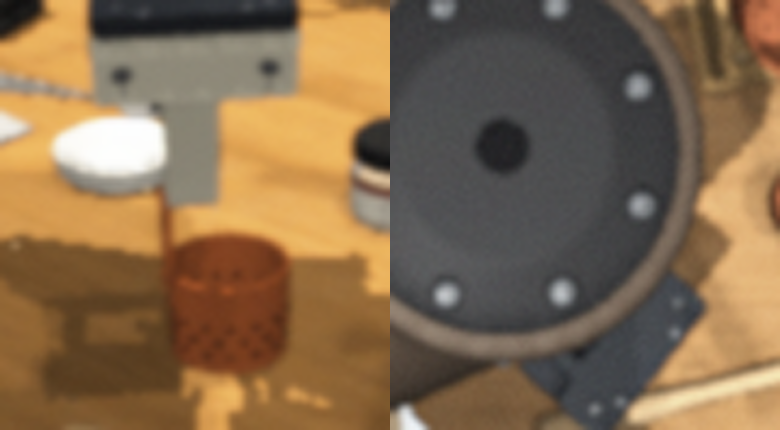

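```bash
python3 - <<'E'
from fit import *
c=pickle.load(open('pics/scene1.pkl','rb'))
tcp=np.array([.413,-.0387,.1117]);a=np.radians(-131.61);y=np.array([np.cos(a),np.sin(a),0]);z=np.array([np.sin(a),-np.cos(a),0])
for k in(.044,.065):
  for e in(-.0095,.0095):
    u=proj(c,tcp+k*y+e*z)[0];print(k,e,(u[0]+.5-205)*4.875,(u[1]+.5-140)*4.526)
r=fit('M',up,[.4291,-.0508,-.72],[.004,.004,.2],[c]);print(r)
for yw in(-.72,-.5,-.9):
  R,p=up([.4291,-.0508,yw]);
  for q in((-.0275,.007,.085),(-.0275,-.007,.085)):
    u=proj(c,R@np.array(q)+p)[0];print(yw,(u[0]+.5-205)*4.875,(u[1]+.5-140)*4.526)
E
```

```text
0.044 -0.0095 214.5932107534628 195.24181997894863
0.044 0.0095 169.3018143312803 197.98850731421481
0.065 -0.0095 220.04467043194592 217.51811177625436
0.065 0.0095 173.71041263868744 220.38583281448732
(array([ 0.42856609, -0.04993941, -0.66229271]), np.float64(60.453972331576665), [np.float64(756.8057123410633)])
-0.72 165.562123300512 195.57348207154317
-0.72 168.41795697949445 209.30718319576843
-0.5 164.87502661052707 201.7010650812673
-0.5 174.60121305399204 214.82585687528066
-0.9 168.3563549305607 190.70743882585376
-0.9 165.56550323366193 204.43718055220577
```

```bash
python3 -m creep '{"jaw":[-1,-1,-1,-1,-1,0.5,1,1,1,1],"translation":[[0.014,0,0],[0.014,0,0],[0.014,0,0],[0.006,0,0],[0.002,-0.001,0],[0,0,0],[0,0,0],[0,0,0],[0,0,0],[0,0,0]],"roll":[0,0,0,0,0,0,0,0,0,0]}' 10 >/dev/null;  python3 st.py .413 -.037 .2 100
```

```text
t 4.2 p [ 0.4138 -0.0378  0.0618] az -131.36 tilt [0. 0.] F [-0.1 -0.5 -1.1] w 0.0538 q [ 22.3   6.9 -43.4   0.  -39.8  26.4]
d tool [-1.382e-01 -1.000e-04  1.100e-03]
roll -4.038
```

```bash
python3 -m creep '{"jaw":[1,1,1,1,1,1,1,1,1,1],"translation":[[0,0,0],[0,0,0],[0,0,0],[0,0,0],[0,0,0],[0,0,0],[0,0,0],[0,0,0],[0,0,0],[0,0,0]],"roll":[0,0,0,0,0,0,0,0,0,0]}' 10 >/dev/null;  python3 st.py
python3 -m creep '{"jaw":[1,1,1,1,1,1,1,1,1,1],"translation":[[-0.01,0,0],[-0.01,0,0],[-0.01,0,0],[-0.02,0,0],[-0.02,0,0],[-0.01,0,0],[-0.01,0,0],[0,0,0],[0,0,0],[0,0,0]],"roll":[0,0,0,0,0,0,0,0,0,0]}' 4 >/dev/null;  python3 st.py
python3 - <<'E'
from plant import *
from h import *
im=[]
for n,w,S in(("scene",(205,100,305,235),4.4),("top",(225,130,345,255),4.4)):
    c=capture(n);pickle.dump(c,open(f'pics/{n}2.pkl','wb'));crop(c,*w,S,'pics/_.png');im.append(cv2.resize(cv2.imread('pics/_.png'),(390,500)))
cv2.imwrite('pics/g2.png',np.hstack(im))
E
```

```text
t 5.2 p [ 0.4136 -0.0379  0.0615] az -131.36 tilt [-0. -0.] F [ 0.8 -0.6 -0.2] w 0.0137 q [ 22.3   6.9 -43.4  -0.  -39.7  26.4]
t 6.2 p [ 0.4131 -0.038   0.1508] az -131.36 tilt [-0.001 -0.   ] F [ 0.4 -0.5 -1.1] w 0.0141 q [ 22.3  -0.7 -36.5  -0.  -54.2  26.4]
```

View pics/g2.png

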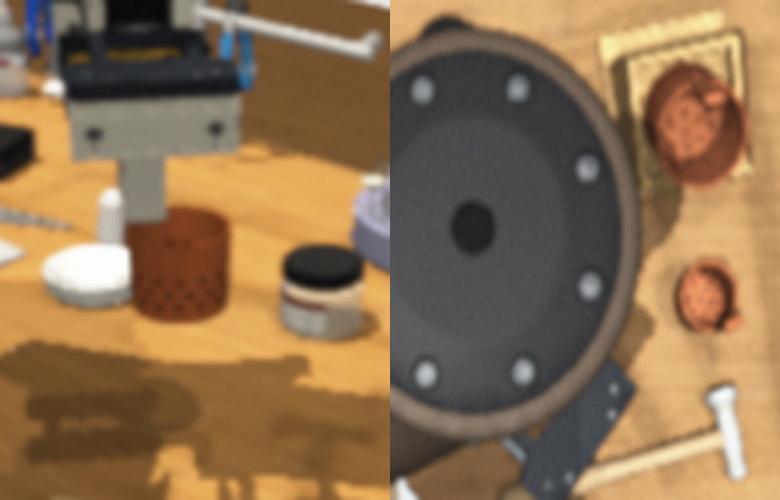

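```bash
python3 -m creep '{"jaw":[1,1,1,1,1,1,1,0.4,0.4,0.4],"translation":[[0.01,0,0],[0.02,0,0],[0.02,0,0],[0.02,0,0],[0.012,0,0],[0.006,0,0],[0.0015,0,0],[0,0,0],[0,0,0],[0,0,0]],"roll":[0,0,0,0,0,0,0,0,0,0]}' 4 >/dev/null;  python3 st.py
python3 -m creep '{"jaw":[0.4,0.4,0.4,1,1,1,1,1,1,1],"translation":[[-0.01,0,0],[-0.01,0,0],[0,0,0],[0,0,0],[0,0,0],[0,0,0],[0,0,0],[0,0,0],[0,0,0],[0,0,0]],"roll":[0,0,0,0,0,0,0,0,0,0]}' 4 >/dev/null;  python3 st.py
```

```text
t 7.3 p [ 0.4142 -0.0376  0.0626] az -131.35 tilt [0.001 0.001] F [ 0.2  0.7 -0.3] w 0.0257 q [ 22.3   6.8 -43.3   0.  -39.8  26.4]
t 8.3 p [ 0.4136 -0.0379  0.082 ] az -131.36 tilt [-0. -0.] F [-1.1 -0.9  2.1] w 0.0136 q [ 22.3   4.9 -41.9  -0.  -43.2  26.4]
```

```bash
python3 -m creep '{"jaw":[1,1,1,1,1,1,1,1,1,1],"translation":[[-0.005,0,0],[-0.01,0,0],[-0.01,0,0],[-0.01,0,0],[-0.015,0,0],[-0.015,0,0],[-0.015,0,0],[-0.015,0,0],[0,0,0],[0,0,0]],"roll":[0,0,0,0,0,0,0,0,0,0]}' 3 >/dev/null;  python3 st.py
cat > look.py <<'E'
import sys
from plant import *
from h import *
k=sys.argv[1];im=[]
W=[list(map(int,a.split(','))) for a in sys.argv[2:4]]
for n,w in zip(("scene","top"),W):
    c=capture(n);pickle.dump(c,open(f'pics/{n}_{k}.pkl','wb'))
    s=min(395/(w[2]-w[0]),500/(w[3]-w[1]));crop(c,*w,s,'pics/_.png');i=cv2.imread('pics/_.png')
    im.append(cv2.copyMakeBorder(i,0,500-i.shape[0],0,395-i.shape[1],0))
cv2.imwrite(f'pics/look_{k}.png',np.hstack(im))
E
python3 look.py 3 205,100,305,235 225,130,345,255
```

```text
t 9.3 p [ 0.4137 -0.0377  0.1775] az -131.37 tilt [0.001 0.001] F [-0.2  0.1 -1.6] w 0.0139 q [ 22.3  -2.5 -34.3  -0.  -58.1  26.4]
```

View pics/look_3.png

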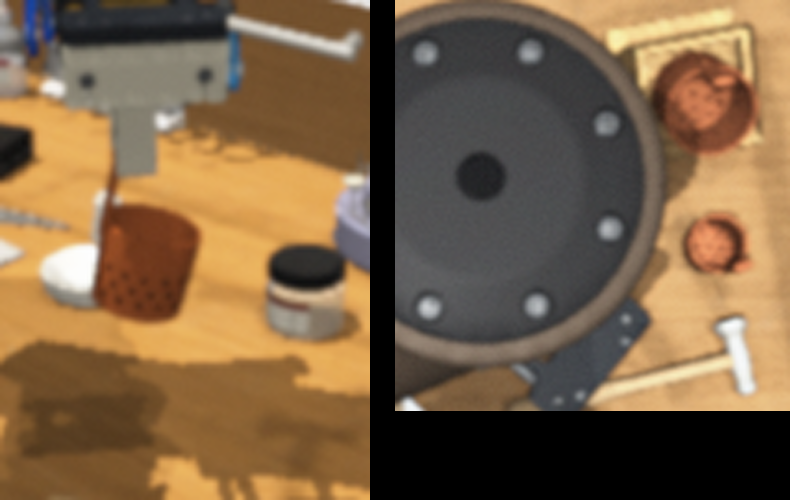

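```bash
python3 -m creep '{"jaw":[1,1,1,1,1,1,1,1,1,1],"translation":[[-0.003,0,0],[-0.003,0,0],[-0.003,0,0],[-0.003,0,0],[-0.003,0,0],[0,0,0],[0,0,0],[0,0,0],[0,0,0],[0,0,0]],"roll":[0.1,0.149,0.149,0.149,0.149,0.149,0.149,0.149,0.149,0.149]}' 3 >/dev/null;  python3 st.py .47 -.2 .2 100
python3 - <<'E'
from fitl2 import *
t=pickle.load(open('pics/top0.pkl','rb'));s=pickle.load(open('pics/scene0.pkl','rb'))
for ft in((1,1),(0,1),(1,0)):
    rs=[fitR(t,s,[.531,-.2155,z,3.316,sp,.4887],[0,1,2,4],ft) for z in(.075,.085) for sp in(-.15,.15)]
    b=min(rs,key=lambda r:r[1]);print(ft,np.round(b[0],4),round(b[1],1),'origin',np.round(b[2][1],4))
E
```

```text
t 10.4 p [ 0.4132 -0.038   0.1913] az 145.73 tilt [-0.002 -0.   ] F [ 0.  -0.5 -1.4] w 0.0137 q [ 22.3  -3.2 -33.   -0.  -60.3 -56.5]
d tool [-0.0087 -0.1382 -0.1019]
roll 0.798
(1, 1) [ 5.302e-01 -2.147e-01  8.380e-02  3.316e+00  2.000e-03  4.887e-01] 142.2 origin [ 0.5561 -0.2102  0.0344]
(0, 1) [ 0.5247 -0.2167  0.087   3.316  -0.0112  0.4887] 118.3 origin [ 0.5506 -0.2121  0.0375]
(1, 0) [ 0.5315 -0.2168  0.0771  3.316  -0.0543  0.4887] 14.7 origin [ 0.5574 -0.2122  0.0277]
```

```bash
python3 -m creep '{"jaw":[1,1,1,1,1,1,1,1,1,1],"translation":[[-0.002,0,0],[-0.002,0,0],[-0.002,0,0],[-0.002,0,0],[0,0,0],[0,0,0],[0,-0.03,0.005],[0,-0.04,0.007],[0,-0.04,0.007],[0,-0.04,0.007]],"roll":[0.149,0.149,0.149,0.149,0.149,0.053,0,0,0,0]}' 3 >/dev/null;  python3 st.py .50 -.222 .2 100
python3 look.py 4 230,90,360,250 245,110,365,255
```

```text
t 11.4 p [ 0.4663 -0.1822  0.1993] az 100.39 tilt [-0.001  0.   ] F [-0.   2.5  0.1] w 0.014 q [  1.2   5.3 -23.1  -0.  -61.7 -80.8]
d tool [-0.0007 -0.0453  0.026 ]
roll 0.007
```

View pics/look_4.png

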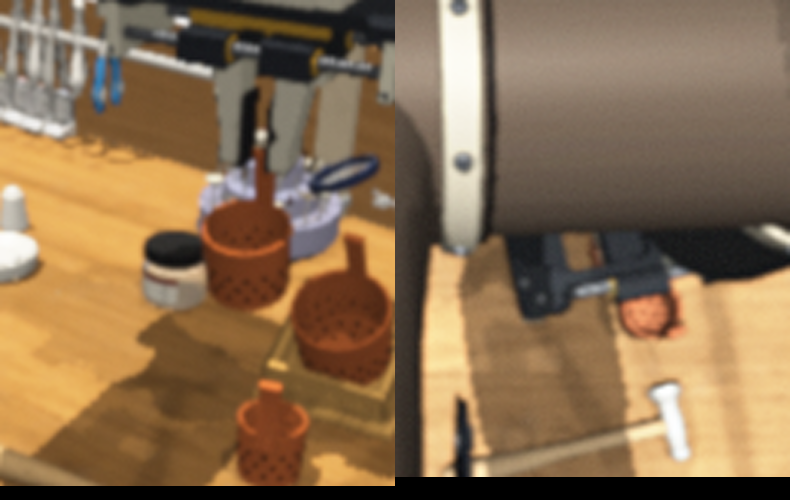

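```bash
cat > held.py <<'E'
from fit import *
def held(k,c,tcp,az,x0=(.082,.3,.006),yawsign=1,fix_e=None):
    psi=np.radians(az)+yawsign*np.pi/2; fdir=np.array([np.cos(psi),np.sin(psi),0])
    hx=DIM[k][3]
    def g(v):
        zg,th,e=v
        R=(Ro.from_euler('z',psi)*Ro.from_euler('y',th)).as_matrix()
        return R,np.array(tcp)-e*fdir-R@np.array([-hx,0,zg])
    R,p=g(x0);w=windows(c,k,R,p,12);C=copper(c,w)
    def cost(v):
        R,p=g(v);m=mask(c,w,parts(k,R,p)[:1])
        h=mask(c,w,[q for q in parts(k,R,p)[1:]])
        d=np.abs(m-C)*(1-(h>0)*(m<.5)); 
        return d.sum()+(1e6*(v[2]-.006)**2)
    # ignore copper pixels of handle above rim: handled by h mask
    sim=np.vstack([x0]+[np.array(x0)+np.eye(3)[i]*[.004,.1,.002][i] for i in range(3)])
    r=minimize(cost,x0,method='Nelder-Mead',options=dict(initial_simplex=sim,maxiter=400,xatol=1e-5,fatol=.01))
    return r.x,r.fun,C.sum(),g(r.x),w,C
if __name__=='__main__':
    import sys
    k,f=sys.argv[1:3];tcp=list(map(float,sys.argv[3:6]));az=float(sys.argv[6]);ys=int(sys.argv[7])
    hz=float(sys.argv[8]) if len(sys.argv)>8 else .082
    c=pickle.load(open(f,'rb'))
    best=min((held(k,c,tcp,az,(hz,th,.006),ys) for th in(.15,.4)),key=lambda r:r[1])
    x,fn,A,(R,p),w,C=best
    print('zg,theta,e',np.round(x,4),'deg',np.degrees(x[1]),'res',fn,A,'origin',np.round(p,4))
    m=mask(c,w,parts(k,R,p));cv2.imwrite('pics/held.png',np.hstack([cv2.resize(np.dstack([m*255,C*255,0*m]).astype(np.uint8),None,fx=5,fy=5,interpolation=0),cv2.resize(c['image'][w[1]:w[3],w[0]:w[2],::-1],None,fx=5,fy=5)]))
E
python3 held.py M pics/scene_4.pkl .4663 -.1822 .1993 100.39 1
```

```text
zg,theta,e [0.0801 0.2334 0.0055] deg 13.371349571643432 res 78.37199214477978 1016.8800949972035 origin [ 0.4636 -0.1827  0.115 ]
```

View pics/held.png

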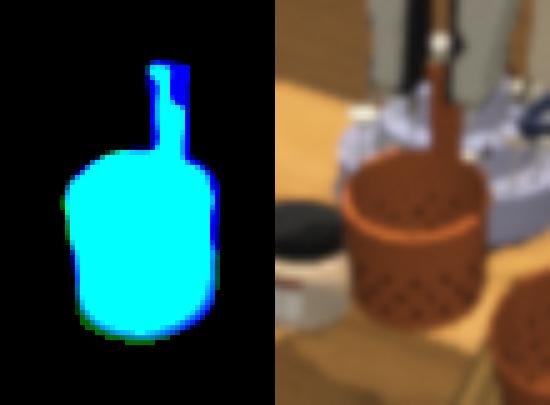

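```bash
python3 -m creep '{"jaw":[1,1,1,1,1,1,1,1,1,1],"translation":[[0,0,-0.035],[0,0,-0.026],[0,0,-0.017],[0,0,-0.009],[0,0,-0.003],[0,0,0.004],[0,0,0.009],[0,0,0.013],[0,0,0.013],[0,0,0.009]],"roll":[0,0,0,0,0,0,0,0,0,0]}' 3 >/dev/null;  python3 st.py .50 -.222 .2 100
python3 look.py 5 230,90,360,250 245,110,365,255
```

```text
t 12.5 p [ 0.4268 -0.1879  0.1997] az 100.39 tilt [-0.001 -0.   ] F [ 0.2  0.1 -0.4] w 0.0137 q [  0.5   1.8 -26.9   0.  -61.4 -80.1]
d tool [-0.0003 -0.0467  0.0658]
roll 0.007
```

View pics/look_5.png

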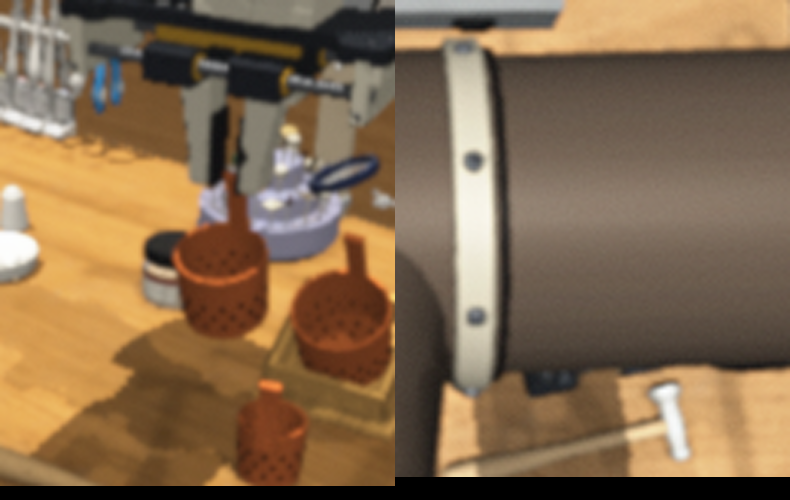

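```bash
python3 held.py M pics/scene_5.pkl .4268 -.1879 .1997 100.39 1
```

```text
zg,theta,e [0.0829 0.2702 0.0058] deg 15.483614984925097 res 213.48225820853997 1311.9556010768943 origin [ 0.4282 -0.1876  0.1125]
```

View pics/held.png

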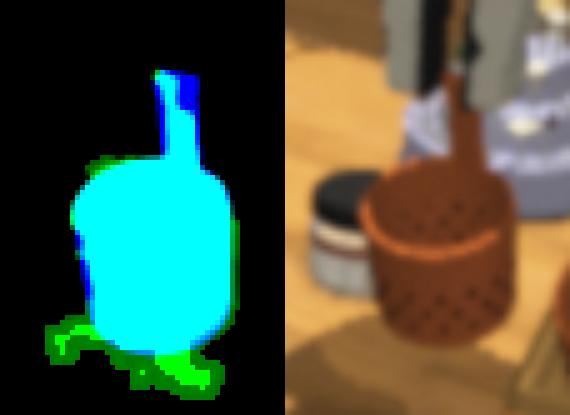

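```bash
sed -i 's|y=np.clip((y-.25)/.5,0,1)|y=np.clip((y-TH)/.3,0,1)|; s|^SS=4|SS=4\nTH=.35|' fit.py; sed -i 's|^if __name__|import fit\nif __name__|; s|c=pickle.load(open(f|fit.TH=.5;c=pickle.load(open(f|' held.py; python3 held.py M pics/scene_5.pkl .4268 -.1879 .1997 100.39 1;python3 held.py M pics/scene_4.pkl  .4663 -.1822 .1993 100.39 1;python3 held.py M pics/scene_5.pkl .4268 -.1879 .1997 100.39 1
```

```text
zg,theta,e [0.0814 0.2925 0.006 ] deg 16.757817828015423 res 69.15219427146775 1067.5856211735995 origin [ 0.4299 -0.1873  0.1138]
zg,theta,e [0.0805 0.2373 0.006 ] deg 13.594852431858845 res 98.21216288222466 968.0981923060262 origin [ 0.4645 -0.1825  0.1146]
zg,theta,e [0.0814 0.2925 0.006 ] deg 16.757817828015423 res 69.15219427146775 1067.5856211735995 origin [ 0.4299 -0.1873  0.1138]
```

View pics/held.png

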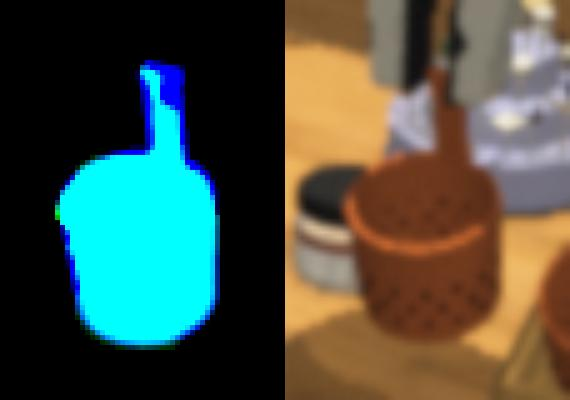

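```bash
cat > held2.py <<'E'
from fit import *
import fit,sys
def run(k,f,tcp,az,ys,hz=.082,TH=.5):
    fit.TH=TH;c=pickle.load(open(f,'rb'));hx=DIM[k][3];tcp=np.array(tcp)
    def g(v):
        zg,th,e,dp,s=v;psi=np.radians(az)+ys*np.pi/2+dp;fd=np.array([np.cos(psi),np.sin(psi),0]);l=np.array([-fd[1],fd[0],0])
        R=(Ro.from_euler('z',psi)*Ro.from_euler('y',th)).as_matrix()
        return R,tcp-e*fd+s*l-R@np.array([-hx,0,zg])
    best=None
    for th in(.2,.35,.5):
        x0=np.array([hz,th,.006,0,0]);R,p=g([hz,.3,.006,0,0]);w=windows(c,k,R,p,14);C=copper(c,w)
        def cost(v):
            R,p=g(v);P=parts(k,R,p);m=mask(c,w,P[:1]);h=mask(c,w,P[1:])
            h2=cv2.dilate((h>0).astype(np.uint8),np.ones((3,3)))
            return (np.abs(m-C)*(1-h2*(m<.5))).sum()+.5*((v[2]-.006)/.002)**2+.5*(v[3]/.08)**2+.5*(v[4]/.002)**2
        sim=np.vstack([x0]+[x0+np.eye(5)[i]*[.004,.1,.002,.08,.002][i] for i in range(5)])
        r=minimize(cost,x0,method='Nelder-Mead',options=dict(initial_simplex=sim,maxiter=900,xatol=1e-5,fatol=.01))
        if best is None or r.fun<best[1]: best=(r.x,r.fun,C,w)
    x,fn,C,w=best;R,p=g(x)
    print('zg,th,e,dpsi,s',np.round(x,4),'deg',round(np.degrees(x[1]),1),'res',round(fn,1),round(C.sum()),'origin',np.round(p,4))
    m=mask(c,w,parts(k,R,p));cv2.imwrite('pics/held.png',np.hstack([cv2.resize(np.dstack([m*255,C*255,0*m]).astype(np.uint8),None,fx=5,fy=5,interpolation=0),cv2.resize(c['image'][w[1]:w[3],w[0]:w[2],::-1],None,fx=5,fy=5)]))
if __name__=='__main__':
    a=sys.argv;run(a[1],a[2],list(map(float,a[3:6])),float(a[6]),int(a[7]),*(map(float,a[8:])))
E
python3 held2.py M pics/scene_4.pkl  .4663 -.1822 .1993 100.39 1
for T in .4 .5 .6; do python3 held2.py M pics/scene_5.pkl .4268 -.1879 .1997 100.39 1 .082 $T;done
```

```text
zg,th,e,dpsi,s [ 0.0905  0.4896  0.0067  0.1809 -0.0071] deg 28.1 res 61.1 950 origin [ 0.4871 -0.1667  0.1065]
zg,th,e,dpsi,s [ 0.0861  0.4149  0.0048  0.1454 -0.003 ] deg 23.8 res 46.9 1071 origin [ 0.4395 -0.1805  0.1098]
zg,th,e,dpsi,s [ 0.0896  0.4803  0.005   0.1466 -0.005 ] deg 27.5 res 46.9 1023 origin [ 0.4461 -0.1761  0.1075]
zg,th,e,dpsi,s [ 0.0957  0.5428  0.0058  0.1835 -0.0065] deg 31.1 res 55.5 974 origin [ 0.4541 -0.1705  0.1036]
```

View pics/held.png

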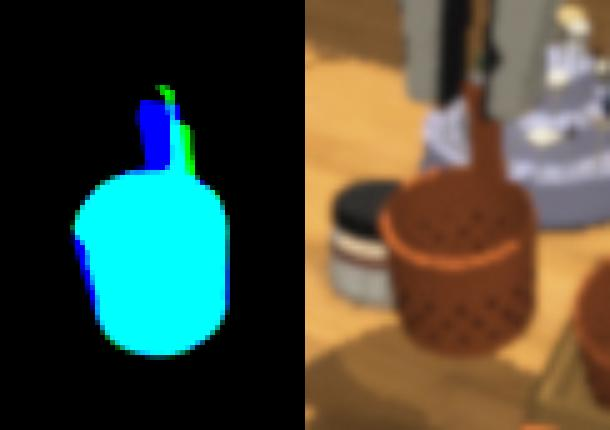

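```bash
python3 - <<'E'
from h import *
c=pickle.load(open('pics/scene_5.pkl','rb'));crop(c,280,115,325,205,6.5,'pics/e1.png')
a=cv2.imread('pics/e1.png');c=pickle.load(open('pics/scene_4.pkl','rb'));crop(c,290,105,335,195,6.5,'pics/e2.png');b=cv2.imread('pics/e2.png');cv2.imwrite('pics/e.png',np.hstack([a,b]));print(a.shape)
E
```

```text
(585, 292, 3)
```

View pics/e.png

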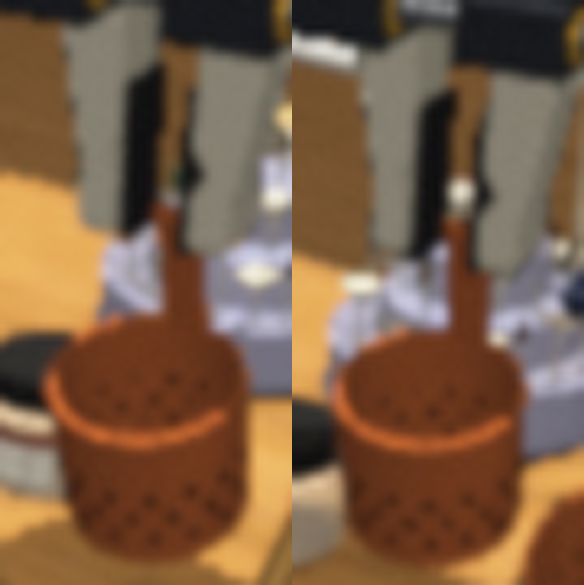

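```bash
cat > wire.py <<'E'
from fit import *
def wire(f,tcp,az,ys,k,ths,win,S,out,zg=.082,e=.006,dp=0.,s=0.):
    c=pickle.load(open(f,'rb'));hx=DIM[k][3];ims=[]
    for th in ths:
        psi=np.radians(az)+ys*np.pi/2+dp;fd=np.array([np.cos(psi),np.sin(psi),0]);l=np.array([-fd[1],fd[0],0])
        R=(Ro.from_euler('z',psi)*Ro.from_euler('y',np.radians(th))).as_matrix();p=np.array(tcp)-e*fd+s*l-R@np.array([-hx,0,zg])
        h,r0,r1,_,ht=DIM[k];b=np.linspace(0,2*np.pi,60)
        ln=[np.c_[r1*np.cos(b),r1*np.sin(b),0*b+h],np.c_[r0*np.cos(b),r0*np.sin(b),0*b]]
        ln+=[np.array([[-hx,y,h],[-hx,y,ht]]) for y in(-.007,.007)]
        u0,v0,u1,v1=win;im=cv2.resize(c['image'][v0:v1,u0:u1,::-1],None,fx=S,fy=S,interpolation=cv2.INTER_CUBIC)
        for q in ln:
            uv=(proj(c,q@R.T+p)+.5-[u0,v0])*S
            cv2.polylines(im,[np.round(uv*8).astype(np.int32)],False,(0,255,0),1,cv2.LINE_AA,3)
        ims.append(im)
    cv2.imwrite(out,np.hstack(ims));print(ims[0].shape)
E
python3 -c "
from wire import *
wire('pics/scene_5.pkl',(.4268,-.1879,.1997),100.39,1,'M',(15,21,27),(280,115,325,205),5.8,'pics/w.png')"
```

```text
(522, 261, 3)
```

View pics/w.png

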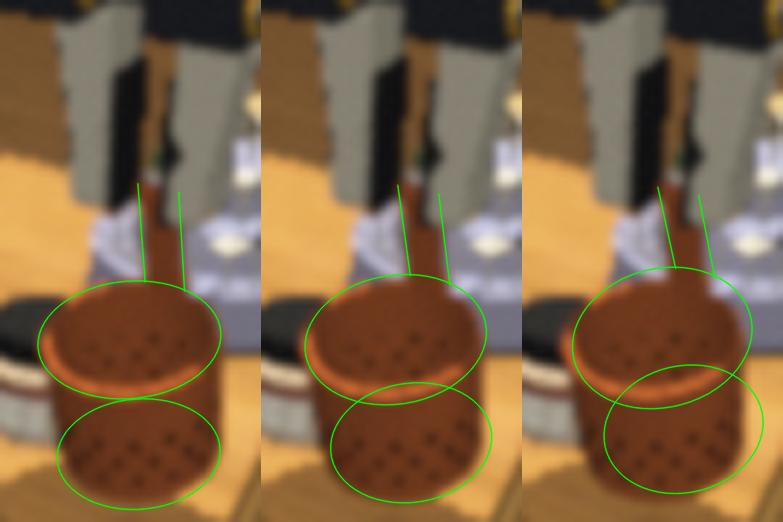

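```bash
python3 -m creep '{"jaw":[1,1,1,1,1,1,1,1,1,1],"translation":[[0,0.006,0.008],[0,0.012,0.018],[0,0.012,0.022],[0,0.004,0.012],[0,0,0.004],[0,0,-0.05],[0,0,-0.042],[0,0,-0.03],[0,0,-0.016],[0,0,-0.006]],"roll":[0,0,0,0,0,0,0,0,0,0]}' 3 >/dev/null;  python3 st.py .50 -.222 .2 100
python3 look.py 6 230,90,360,250 245,110,365,255; python3 -c "
import sys
sys.argv=['']
from plant import get_state
s=get_state()['tcp_pos']
from wire import *
wire('pics/scene_6.pkl',s,100.39,1,'M',(15,21,27),(270,105,325,210),4.6,'pics/w.png')"
```

```text
t 13.6 p [ 0.3388 -0.1696  0.2004] az 100.32 tilt [0.001 0.   ] F [ 0.7  0.3 -0.6] w 0.0135 q [  3.8  -8.  -35.8  -0.  -62.2 -83.5]
d tool [ 0.0004 -0.0804  0.1492]
roll 0.006
(483, 253, 3)
```

View pics/w.png

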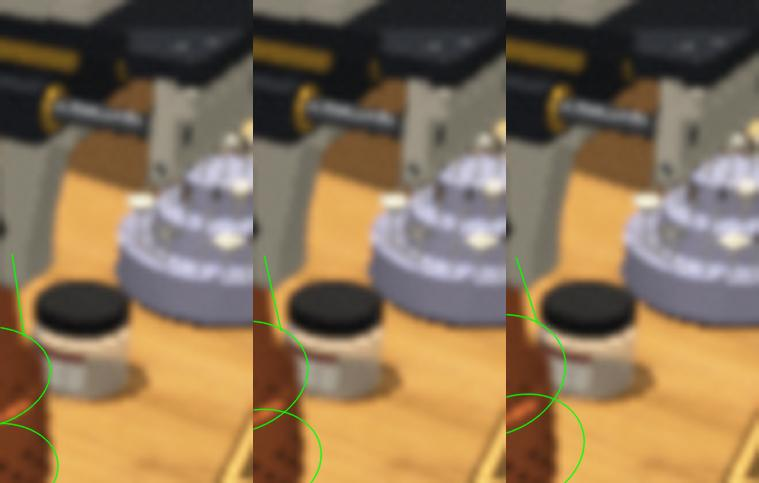

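```bash
 python3 -c "
from wire import *
wire('pics/scene_6.pkl',(.3388,-.1696,.2004),100.32,1,'M',(15,21,27),(235,120,290,225),4.7,'pics/w.png')"
```

```text
(494, 258, 3)
```

View pics/w.png

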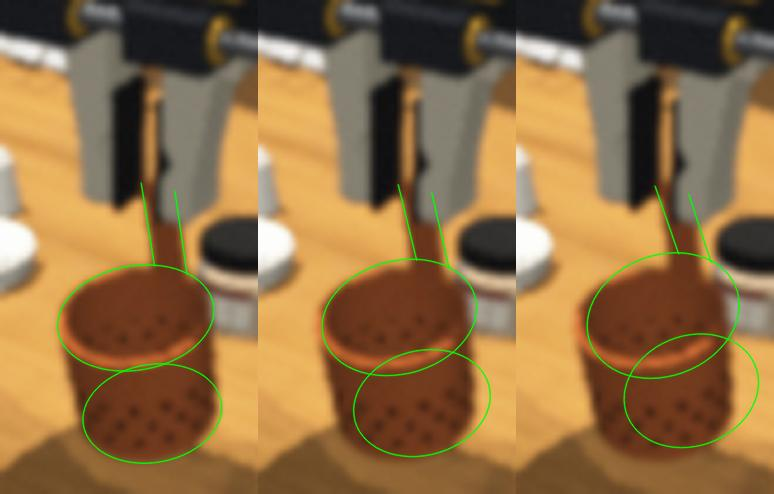

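```bash
python3 -m creep '{"jaw":[1,1,1,1,1,1,1,1,1,1],"translation":[[0,-0.0296,0.0172],[0,-0.0296,0.0172],[0,-0.0296,0.0172],[0,-0.0296,0.0172],[0,-0.0296,0.0172],[0,0,0],[0,0,0],[0,0,0],[0,0,0],[0,0,0]],"roll":[0,0,0,0,0,0.149,0.149,0.149,0.149,0.149]}' 3 >/dev/null;  python3 st.py .6104 -.299 .13 10
python3 -m creep '{"jaw":[1,1,1,1,1,1,1,1,1,1],"translation":[[0,0,0],[0,0,0],[0,0,0],[0,0,0],[0,0,0],[0,0,0],[0,0.0395,0.007],[0,0.0395,0.007],[0,0.0395,0.007],[0,0.0395,0.007]],"roll":[0.149,0.149,0.149,0.149,0.149,0.086,0,0,0,0]}' 3 >/dev/null;  python3 st.py .6104 -.299 .13 10; python3 look.py 7 290,110,390,240 245,110,395,255
```

```text
t 14.7 p [ 0.4527 -0.2997  0.1992] az 57.34 tilt [-0.001 -0.   ] F [ 0.5 -0.3 -1.1] w 0.014 q [ -12.8    9.3  -18.3    0.   -62.4 -109.9]
d tool [0.0692 0.0857 0.1324]
roll 0.826
t 15.7 p [ 0.6146 -0.2994  0.1989] az 10.08 tilt [-0.001 -0.   ] F [ 0.4 -0.7 -1.2] w 0.0137 q [  -9.7   22.3   -0.3    0.   -67.4 -160.3]
d tool [ 0.0689 -0.0041 -0.0011]
roll 0.001
```

View pics/look_7.png

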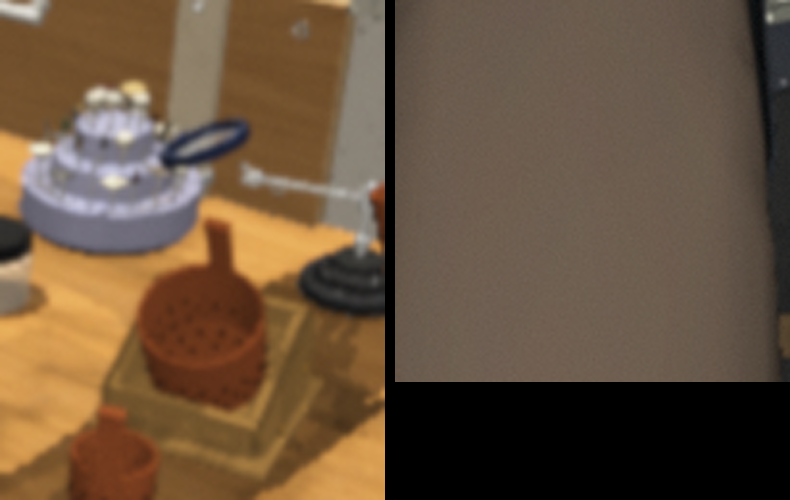

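```bash
python3 - <<'E'
from h import *
t=pickle.load(open('pics/top0.pkl','rb'));s=pickle.load(open('pics/scene0.pkl','rb'))
f=lambda c,P,z:onz(c,[[u*.64-.5,v*.64-.5] for u,v in P],z)
print('pole base top',f(t,[(548,112),(485,135)],.02),'scene',f(s,[(682,298),(597,288)],.01))
# triangulate pole: top line pts (548,105)-(625,0); scene line (686,285)-(755,0)
for z in (.05,.15,.25,.3):
    import numpy as np
    a=f(s,[(686+(285-v)*69/285,v) for v in range(0,286,5)],z);b=f(t,[(548+(105-v)*77/105,v) for v in range(0,106,3)],z)
    d=np.linalg.norm(a[:,None,:2]-b[None,:,:2],axis=2);i=np.unravel_index(d.argmin(),d.shape);print(z,a[i[0]],b[i[1]],d.min())
print('bench right edge',f(t,[(578,300),(580,420)],0))
E
```

```text
pole base top [[ 0.79025795 -0.31900143  0.02      ]
 [ 0.75086103 -0.20915273  0.02      ]] scene [[ 0.80164965 -0.32783201  0.01      ]
 [ 0.74659201 -0.2117172   0.01      ]]
0.05 [ 0.80383674 -0.32806222  0.05      ] [ 0.80910529 -0.32600344  0.05      ] 0.005656515744514657
0.15 [ 0.79966146 -0.32786608  0.15      ] [ 0.80032366 -0.3240764   0.15      ] 0.0038470995362349576
0.25 [ 0.80796096 -0.32432414  0.25      ] [ 0.80189259 -0.33010304  0.25      ] 0.008379789402956216
0.3 [ 0.79384306 -0.32706144  0.3       ] [ 0.7927934  -0.32552432  0.3       ] 0.0018613202991374024
bench right edge [[ 0.46846857 -0.35802554  0.        ]
 [ 0.26994102 -0.34986386  0.        ]]
```

```bash
python3 - <<'E'
from h import *
c=pickle.load(open('pics/scene_7.pkl','rb'));crop(c,340,70,512,250,4,'pics/s7.png')
E
```

```text
(no output)
```

View pics/s7.png

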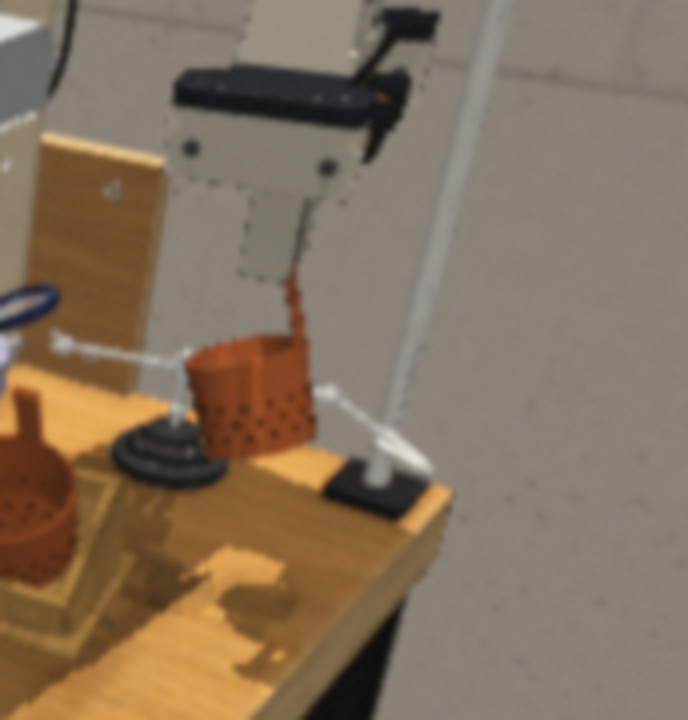

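```bash
python3 -m creep '{"jaw":[1,1,1,1,1,1,1,1,1,1],"translation":[[0.014,0,0],[0.018,0,0],[0.018,0,0],[0.013,0,0],[0.006,0,0],[0,0,-0.006],[0,0,-0.008],[0,0,-0.008],[0,0,-0.007],[0,0,-0.005]],"roll":[0,0,0,0,0,0,0,0,0,0]}' 3 >/dev/null;  python3 st.py; python3 look.py 8 315,100,425,230 245,110,395,255
```

```text
t 16.8 p [ 0.6064 -0.2651  0.1322] az 10.11 tilt [ 0.002 -0.001] F [ 0.2 -2.6  1.7] w 0.0135 q [  -6.8   23.2   -8.2    0.   -58.5 -163.1]
```

View pics/look_8.png

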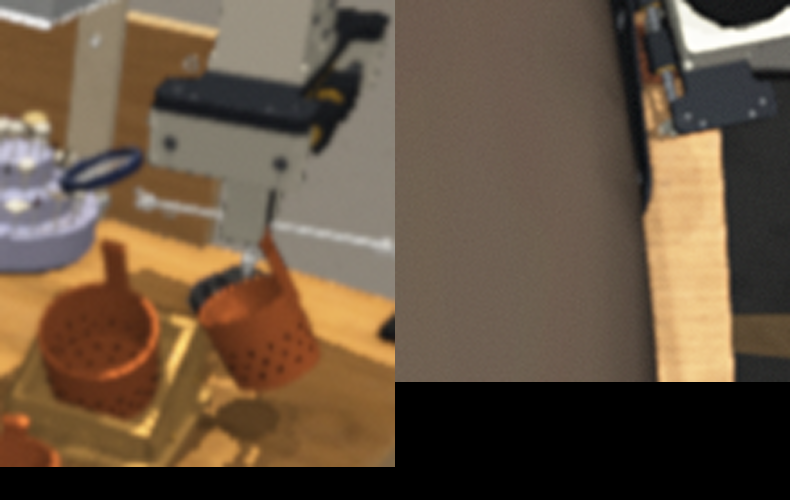

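```bash
 python3 -c "
from wire import *
wire('pics/scene_8.pkl',(.6064,-.2651,.1322),10.11,1,'M',(22,28,34),(365,155,410,215),5.8,'pics/w.png')"
```

```text
(348, 261, 3)
```

View pics/w.png

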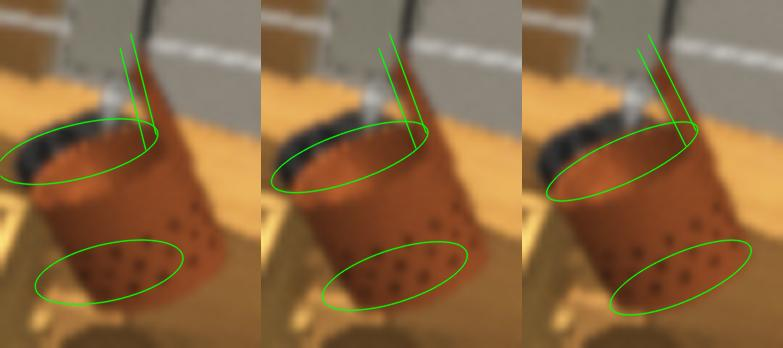

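```bash
sed -i 's|/.002)\*\*2+.5\*(v\[3\]/.08)|/.006)**2+.5*((v[0]-hz)/.003)**2+.5*(v[3]/.03)|' held2.py; grep -n "006)\*\*2" held2.py; for T in .35 .5; do python3 held2.py M pics/scene_8.pkl .6064 -.2651 .1322 10.11 1 .083 $T; done
for T in .5; do python3 held2.py M pics/scene_7.pkl .6146 -.2994 .1989 10.08 1 .083 $T; done;  python3 -c "
from wire import *
wire('pics/scene_8.pkl',(.6064,-.2651,.1322),10.11,1,'M',(28,31,34),(365,155,410,215),5.8,'pics/w.png',zg=.084,e=.0095)"
```

```text
15:            return (np.abs(m-C)*(1-h2*(m<.5))).sum()+.5*((v[2]-.006)/.006)**2+.5*((v[0]-hz)/.003)**2+.5*(v[3]/.03)**2+.5*(v[4]/.002)**2
zg,th,e,dpsi,s [ 0.101   0.5448  0.0103 -0.0087  0.0102] deg 31.2 res 1274.8 2207 origin [ 0.6029 -0.3054  0.0315]
zg,th,e,dpsi,s [ 0.0839  0.5786  0.007   0.0802 -0.0017] deg 33.2 res 57.7 884 origin [ 0.6156 -0.2935  0.0469]
zg,th,e,dpsi,s [ 0.0904  0.3517  0.0057 -0.0775 -0.0021] deg 20.2 res 80.3 847 origin [ 0.6178 -0.3102  0.1046]
(348, 261, 3)
```

View pics/w.png

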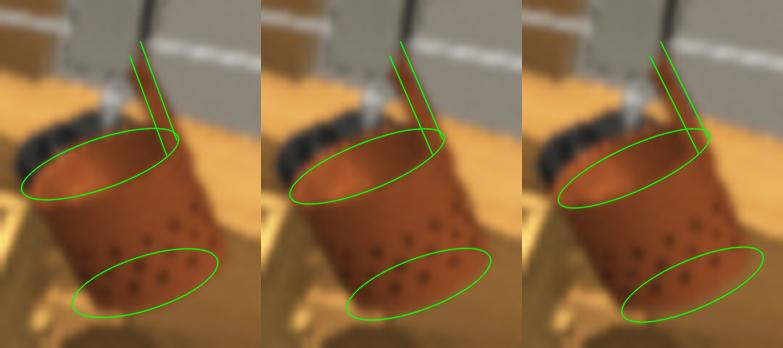

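View pics/held.png

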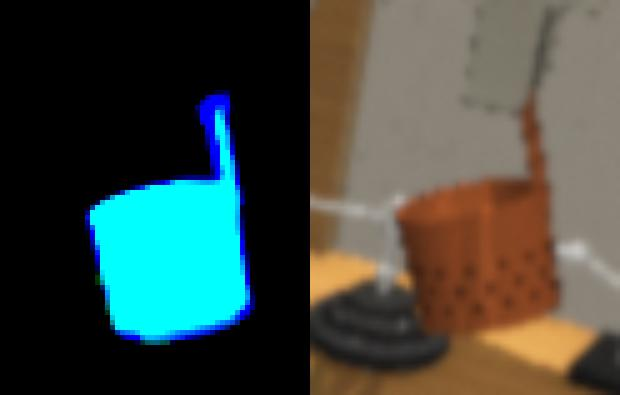

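```bash
python3 -m creep '{"jaw":[1,1,1,1,1,1,1,1,1,1],"translation":[[-0.004,0,0.006],[-0.008,0,0.01],[-0.012,0,0.008],[-0.016,0,0.003],[-0.018,0,0],[-0.010,-0.02,0],[0,-0.034,-0.002],[0,-0.034,-0.002],[0,-0.022,-0.002],[0,0,0]],"roll":[0,0,0,0,0,0,0,0,-0.1,-0.149]}' 3 >/dev/null;  python3 st.py .5 -.29 .2 100
python3 -m creep '{"jaw":[1,1,1,1,1,1,1,1,1,1],"translation":[[0,0,0],[0,0,0],[0,0,0],[0,0,0],[0,0,0],[0,0,0],[0,0,0],[0,0,0],[0,0,0],[0,0,0]],"roll":[-0.149,-0.149,-0.149,-0.149,-0.149,-0.149,-0.149,-0.149,-0.13,0]}' 3 >/dev/null;  python3 st.py .4996 -.2221 .19 100; python3 look.py 9 300,110,400,230 245,110,395,255
```

```text
t 17.9 p [ 0.4987 -0.3069  0.2007] az 24.45 tilt [ 0.001 -0.   ] F [0.7 0.2 0. ] w 0.0137 q [ -12.5   13.2  -13.1   -0.   -63.6 -143.1]
d tool [ 0.0007  0.0082 -0.0149]
roll -1.319
t 18.9 p [ 0.5014 -0.3067  0.2   ] az 100.13 tilt [ 0.001 -0.   ] F [-0.1  0.2 -0.6] w 0.0135 q [-12.4  13.4 -12.9   0.  -63.6 -67.5]
d tool [0.01   0.0836 0.0131]
roll 0.002
```

View pics/look_9.png

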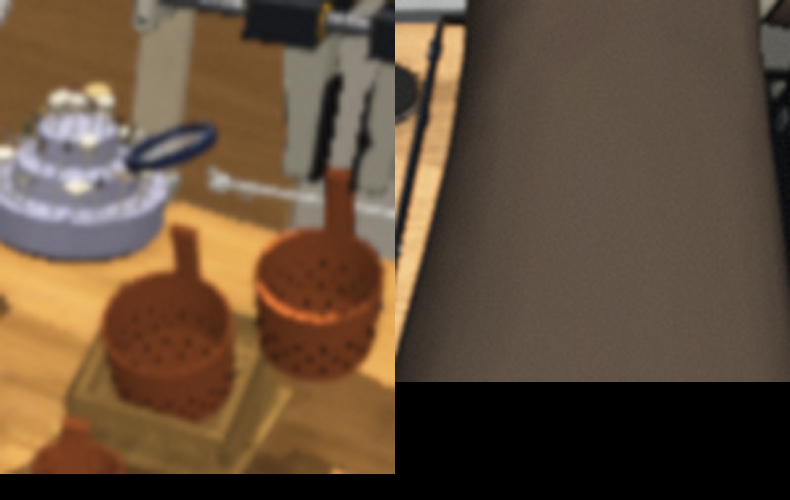

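```bash
 python3 -c "
from wire import *
wire('pics/scene_9.pkl',(.5014,-.3067,.2),100.13,1,'M',(20,25,30),(360,145,405,215),5.8,'pics/w.png',zg=.084,e=.0088)"; for T in .5 .6; do python3 held2.py M pics/scene_9.pkl .5014 -.3067 .2 100.13 1 .084 $T; done
```

```text
(406, 261, 3)
zg,th,e,dpsi,s [ 0.089   0.4858  0.0036  0.0154 -0.0021] deg 27.8 res 47.6 1197 origin [ 0.5214 -0.3007  0.1084]
zg,th,e,dpsi,s [ 0.0963  0.5416  0.0086  0.0502 -0.0038] deg 31.0 res 49.6 1120 origin [ 0.5343 -0.2952  0.1033]
```

View pics/w.png

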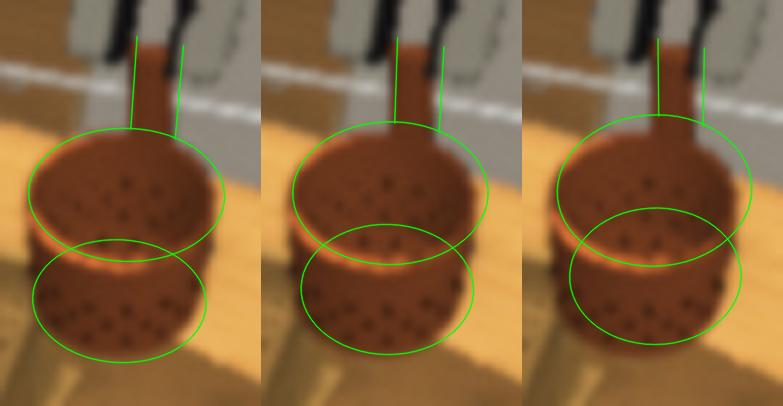

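```bash
python3 -m creep '{"jaw":[1,1,1,1,1,1,1,1,1,1],"translation":[[0,0,0],[0,0,0],[0,0.01,0],[0.001,0.018,0.0015],[0.002,0.022,0.002],[0.002,0.018,0.002],[0.002,0.01,0.0015],[0.0025,0.0056,0],[0,0,0],[0,0,0]],"roll":[0,0,0,0,0,0,0,0,0,0]}' 6 >/dev/null;  python3 st.py .4938 -.2231 .1905; python3 look.py 10 295,100,375,220 245,110,395,255
```

```text
t 20.0 p [ 0.4935 -0.2224  0.1895] az 100.08 tilt [-0. -0.] F [ 0.2  0.1 -1. ] w 0.0132 q [ -3.5   9.6 -19.3   0.  -61.1 -76.4]
d tool [-0.001  -0.0007  0.0002]
```

```bash
 python3 -c "
from plant import get_state
from wire import *
wire('pics/scene_10.pkl',get_state()['tcp_pos'],100.1,1,'M',(20,25,30),(325,135,380,225),4.7,'pics/w.png',zg=.087,e=.0088)"
```

```text
(423, 258, 3)
```

View pics/look_10.png

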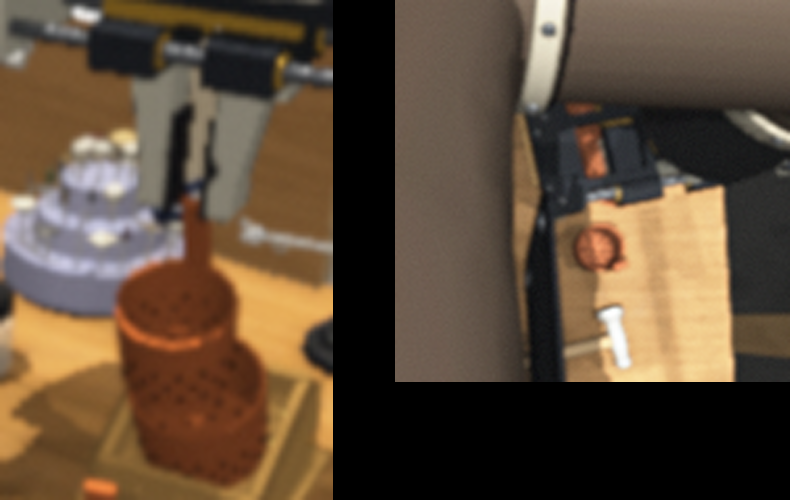

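View pics/w.png

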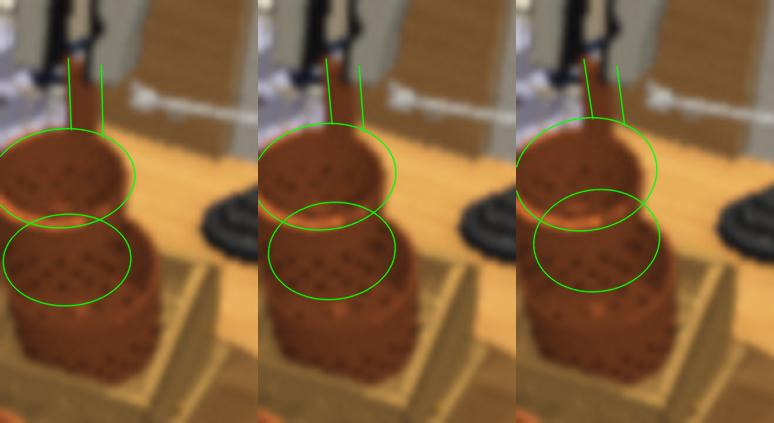

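```bash
python3 -m creep '{"jaw":[1,1,1,1,1,1,1,1,1,1],"translation":[[0.004,0,0.002],[0.007,0,0.0038],[0.007,0,0.0038],[0.006,0,0.0032],[0.005,0,0.0026],[0.004,0,0.002],[0.003,0,0.0015],[0,0,0],[0,0,0],[0,0,0]],"roll":[0,0,0,0,0,0,0,0,0,0]}' 6 >/dev/null;  python3 st.py .4938 -.2231 .1905; python3 look.py 11 295,100,375,220 245,110,395,255
```

```text
t 21.1 p [ 0.5133 -0.2192  0.1544] az 100.11 tilt [ 0.002 -0.001] F [ 0.4 -0.2  7. ] w 0.014 q [ -3.   12.9 -20.1   0.1 -56.8 -76.9]
d tool [-0.0361 -0.0004 -0.0199]
```

View pics/look_11.png

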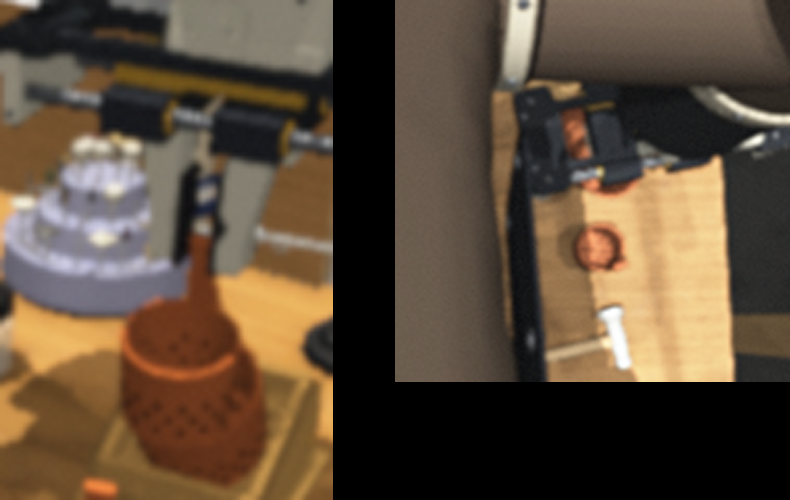

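```bash
cat > wl.py <<'E'
from fit import *
O=np.array([.5565,-.212,.032]);PSI=3.316
RL=(Ro.from_euler('z',PSI)*Ro.from_euler('y',28,degrees=True)).as_matrix()
def draw(f,items,win,S,out,z0='scene'):
    c=pickle.load(open(f,'rb'));u0,v0,u1,v1=win;im=cv2.resize(c['image'][v0:v1,u0:u1,::-1],None,fx=S,fy=S,interpolation=cv2.INTER_CUBIC)
    raw=im.copy();b=np.linspace(0,2*np.pi,60)
    for k,off,dth,sp,col in items:
        h,r0,r1,hx,ht=DIM[k];R=RL@Ro.from_euler('zy',[sp,dth],degrees=True).as_matrix();p=O+RL@np.array(off)
        for q in [np.c_[r1*np.cos(b),r1*np.sin(b),0*b+h],np.c_[r0*np.cos(b),r0*np.sin(b),0*b]]+[np.array([[-hx,y,h],[-hx,y,ht]]) for y in(-.007,.007)]:
            uv=(proj(c,q@R.T+p)+.5-[u0,v0])*S
            cv2.polylines(im,[np.round(uv*8).astype(np.int32)],False,col,1,cv2.LINE_AA,3)
    cv2.imwrite(out,np.hstack([raw,im]))
E
python3 -c "
from wl import *
draw('pics/scene_11.pkl',[('L',(0,0,0),0,0,(255,200,0)),('M',(.0015,0,.042),0,0,(0,255,0))],(310,135,375,220),6,'pics/w.png')"
```

```text
(no output)
```

View pics/w.png

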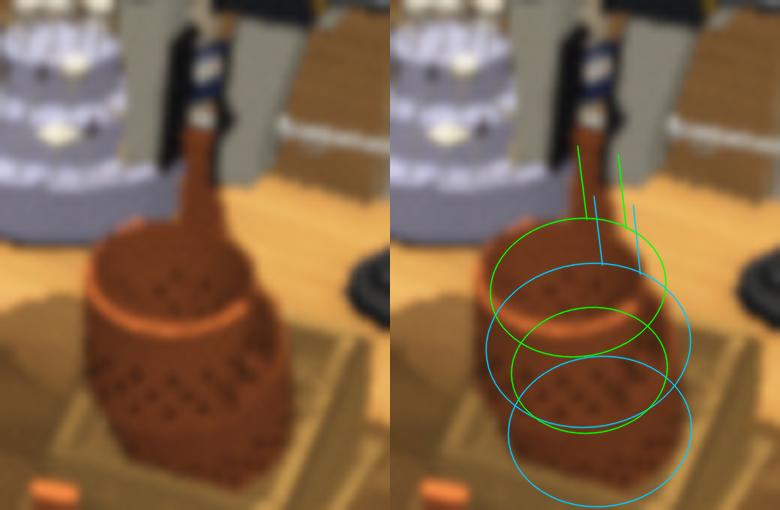

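```bash
cat > plan.py <<'E'
import numpy as np,json,sys
# world steps [(dx,dy,dz,roll)] from start az -> tool rows
def rows(az,steps):
    out=[];r=[]
    for dx,dy,dz,ro in steps:
        A=np.radians(az);out.append([round(-dz,4),round(dx*np.cos(A)+dy*np.sin(A),4),round(dx*np.sin(A)-dy*np.cos(A),4)]);r.append(ro)
        az-=np.degrees(ro)
    print(json.dumps(out),r,'az',az)
E
python3 - <<'E'
from plan import rows
rows(100.1,[(-.008,0,.014,0)]*3+[(0,-.028,0,.149)]*3+[(.02,-.012,0,.149),(.028,0,0,.149),(.028,0,0,.149),(.028,0,0,.149)])
rows(100.1-7*8.537,[(.012,0,0,.149),(.008,0,-.01,.149),(0,0,-.015,.149),(0,0,-.018,.085),(0,0,-.016,0),(0,0,-.008,0)])
E
```

```text
[[-0.014, 0.0014, -0.0079], [-0.014, 0.0014, -0.0079], [-0.014, 0.0014, -0.0079], [0, -0.0276, -0.0049], [0, -0.028, -0.0008], [0, -0.0278, 0.0034], [0, -0.0062, 0.0225], [0, 0.0114, 0.0256], [0, 0.0151, 0.0236], [0, 0.0184, 0.0211]] [0, 0, 0, 0.149, 0.149, 0.149, 0.149, 0.149, 0.149, 0.149] az 40.34050196785512
[[0, 0.0091, 0.0078], [0.01, 0.0068, 0.0042], [0.015, 0.0, 0.0], [0.018, 0.0, 0.0], [0.016, 0.0, 0.0], [0.008, 0.0, 0.0]] [0.149, 0.149, 0.149, 0.085, 0, 0] az 9.859645299040187
```

```bash
python3 -m creep '{"jaw":[1,1,1,1,1,1,1,1,1,1],"translation":[[-0.014,0.0014,-0.0079],[-0.014,0.0014,-0.0079],[-0.014,0.0014,-0.0079],[0,-0.0276,-0.0049],[0,-0.028,-0.0008],[0,-0.0278,0.0034],[0,-0.0062,0.0225],[0,0.0114,0.0256],[0,0.0151,0.0236],[0,0.0184,0.0211]],"roll":[0,0,0,0.149,0.149,0.149,0.149,0.149,0.149,0.149]}' 8 >/dev/null;  python3 st.py .6104 -.299 .13 10;python3 look.py 12 330,90,420,210 245,110,395,255
```

```text
t 22.2 p [ 0.5925 -0.3153  0.197 ] az 39.92 tilt [ 0.001 -0.   ] F [-0.6  1.   0.2] w 0.0135 q [ -11.4   21.2   -2.3   -0.   -66.5 -128.7]
d tool [ 0.067   0.0242 -0.001 ]
roll 0.522
```

View pics/look_12.png

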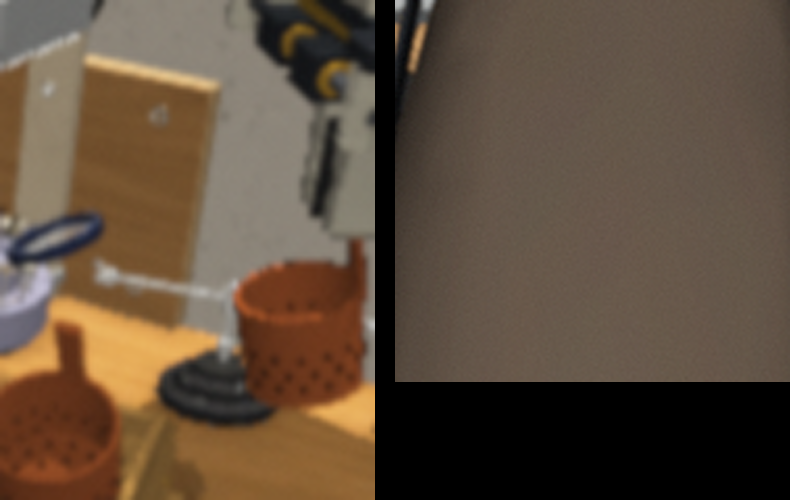

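```bash
python3 - <<'E'
from plan import rows
p=[(-.174*d,.985*d,0,0) for d in(.007,.009,.009,.008,.0055)]
rows(39.9,[(.011,.005,-.006,.149),(.01,.005,-.014,.149),(0,.005,-.018,.149),(0,0,-.018,.075),(0,0,-.009,0)]+p)
E
```

```text
[[0.006, 0.0116, 0.0032], [0.014, 0.0111, 0.0009], [0.018, 0.0019, -0.0046], [0.018, 0.0, 0.0], [0.009, 0.0, 0.0], [0, -0.0, -0.007], [0, -0.0, -0.009], [0, -0.0, -0.009], [0, -0.0, -0.008], [0, -0.0, -0.0055]] [0.149, 0.149, 0.149, 0.075, 0, 0, 0, 0, 0, 0] az 9.991603094171023
```

```bash
python3 -m creep '{"jaw":[1,1,1,1,1,1,1,1,1,1],"translation":[[0.006,0.0116,0.0032],[0.014,0.0111,0.0009],[0.018,0.0019,-0.0046],[0.018,0,0],[0.009,0,0],[0,0,-0.007],[0,0,-0.009],[0,0,-0.009],[0,0,-0.008],[0,0,-0.0055]],"roll":[0.149,0.149,0.149,0.075,0,0,0,0,0,0]}' 6 >/dev/null;  python3 st.py .6064 -.2651 .13 10;python3 look.py 13 340,130,420,230 245,110,395,255;python3 -c "
from plant import get_state
from wire import *
wire('pics/scene_13.pkl',get_state()['tcp_pos'],10.0,1,'M',(22,28,34),(365,150,410,215),5.8,'pics/w.png',zg=.086,e=.0088)"
```

```text
t 23.3 p [ 0.6066 -0.2614  0.1322] az 10.48 tilt [ 0.003 -0.001] F [ 1.1 -1.1  2.7] w 0.0139 q [  -6.4   23.1   -8.4    0.   -58.3 -163.1]
d tool [ 0.0022 -0.0009  0.0036]
roll 0.008
(377, 261, 3)
```

View pics/w.png

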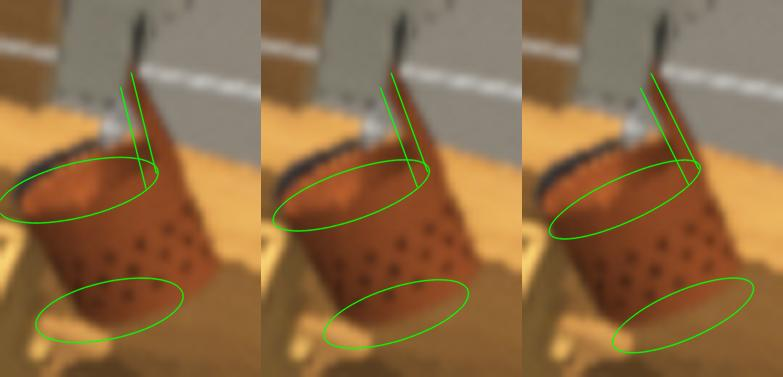

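```bash
python3 - <<'E'
from plan import rows
n=lambda d,u:(.174*d,-.985*d,u,0)
rows(10.5,[(0,0,0,0),n(.006,.006),n(.01,.012),n(.01,.016),n(.008,.014),(-.02,0,.006,-.1),(-.028,0,0,-.149),(-.03,0,0,-.149),(-.025,0,0,-.149),(-.013,0,0,-.149)])
E
```

```text
[[0, 0.0, 0.0], [-0.006, -0.0001, 0.006], [-0.012, -0.0001, 0.01], [-0.016, -0.0001, 0.01], [-0.014, -0.0001, 0.008], [-0.006, -0.0197, -0.0036], [0, -0.0269, -0.0078], [0, -0.0272, -0.0126], [0, -0.0209, -0.0137], [0, -0.0097, -0.0087]] [0, 0, 0, 0, 0, -0.1, -0.149, -0.149, -0.149, -0.149] az 50.3778625411053
```

```bash
python3 -m creep '{"jaw":[1,1,1,1,1,1,1,1,1,1],"translation":[[0,0,0],[-0.006,0,0.006],[-0.012,0,0.01],[-0.016,0,0.01],[-0.014,0,0.008],[-0.006,-0.0197,-0.0036],[0,-0.0269,-0.0078],[0,-0.0272,-0.0126],[0,-0.0209,-0.0137],[0,-0.0097,-0.0087]],"roll":[0,0,0,0,0,-0.1,-0.149,-0.149,-0.149,-0.149]}' 12 >/dev/null;  python3 st.py .4962 -.2226 .185 100
python3 - <<'E'
from plan import rows
from plant import get_state
p=get_state()['tcp_pos'];d=[.4962-p[0],-.2226-p[1]]
rows(50.4,[(0,0,0,-.149)]*5+[(0,0,0,-.121)]+[(d[0]*k,d[1]*k,0,0) for k in(.2,.35,.3,.15)])
E
```

```text
t 24.4 p [ 0.4939 -0.2961  0.1853] az 50.56 tilt [-0.  0.] F [ 1.5 -0.6 -0.7] w 0.0136 q [ -11.5   13.1  -15.5   -0.   -61.5 -117.9]
d tool [ 0.0003  0.0582 -0.0449]
roll -0.863
[[0, 0.0, 0.0], [0, 0.0, 0.0], [0, 0.0, 0.0], [0, 0.0, 0.0], [0, 0.0, 0.0], [0, 0.0, 0.0], [0, 0.0144, 0.003], [0, 0.0252, 0.0053], [0, 0.0216, 0.0045], [0, 0.0108, 0.0023]] [-0.149, -0.149, -0.149, -0.149, -0.149, -0.121, 0, 0, 0, 0] az 100.0181450583293
```

```bash
python3 -m creep '{"jaw":[1,1,1,1,1,1,1,1,1,1],"translation":[[-0.003,0,0],[0,0,0],[0,0,0],[0,0,0],[0,0,0],[0,0,0],[0,0.0144,0.003],[0,0.0252,0.0053],[0,0.0216,0.0045],[0,0.0108,0.0023]],"roll":[-0.149,-0.149,-0.149,-0.149,-0.149,-0.121,0,0,0,0]}' 12 >/dev/null;  python3 st.py .4962 -.2226 .185 100;python3 look.py 14 310,120,375,220 245,110,395,255;python3 -c "
from plant import get_state
from wire import *
wire('pics/scene_14.pkl',get_state()['tcp_pos'],100,1,'M',(22,28,34),(320,135,365,215),5.8,'pics/w.png',zg=.081,e=.0095)"
```

```text
t 25.4 p [ 0.4983 -0.2206  0.188 ] az 99.78 tilt [0. 0.] F [-0.1  1.  -0.9] w 0.0134 q [ -3.3  10.  -19.   -0.  -61.  -76.9]
d tool [ 0.003  -0.0016 -0.0024]
roll -0.004
(464, 261, 3)
```

View pics/w.png

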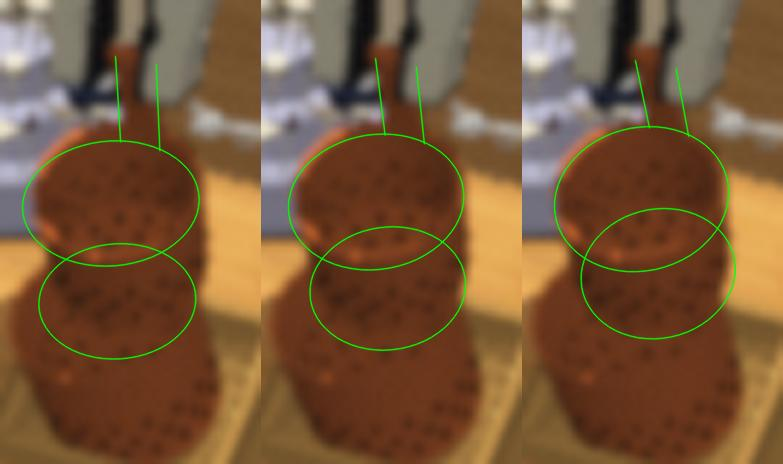

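View pics/look_14.png

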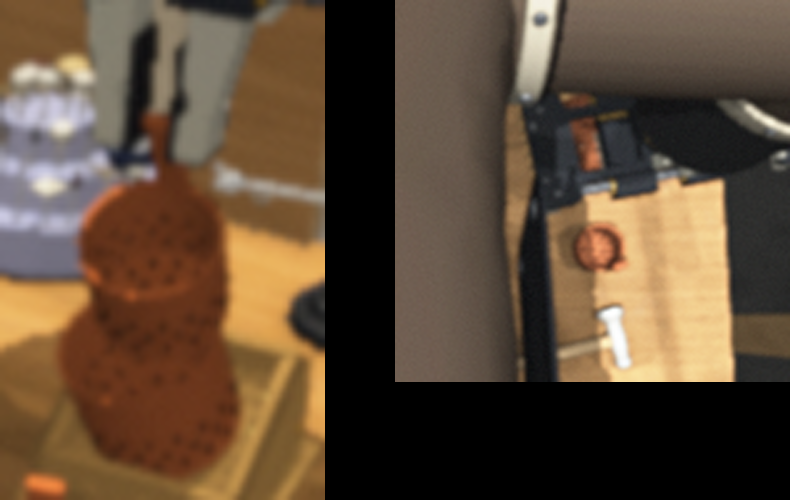

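```bash
python3 - <<'E'
from h import *
ims=[]
for f in('scene0','scene_9','scene_12','scene_14'):
    c=pickle.load(open(f'pics/{f}.pkl','rb'));crop(c,315,160,375,245,3.25,'pics/_.png');i=cv2.imread('pics/_.png')
    for y in range(0,i.shape[0],33): cv2.line(i,(0,y),(i.shape[1],y),(255,255,255) if y%66 else (255,0,0),1)
    for x in range(0,i.shape[1],33): cv2.line(i,(x,0),(x,i.shape[0]),(255,255,255),1)
    ims.append(i)
cv2.imwrite('pics/cmp.png',np.hstack(ims))
E
```

```text
(no output)
```

View pics/cmp.png

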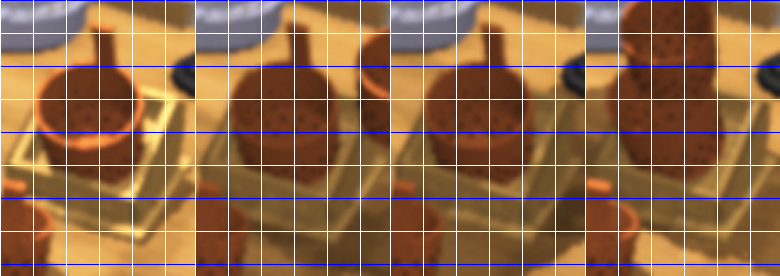

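```bash
python3 -m creep '{"jaw":[1,1,1,1,1,1,1,1,1,1],"translation":[[-0.008,0,-0.004],[-0.012,0,-0.006],[-0.012,0,-0.006],[-0.012,0,-0.004],[-0.006,0,0],[0,0,0],[0,0,0],[0,0,0],[0,0,0],[0,0,0]],"roll":[0,0,0,0,0,0,0,0,0,0]}' 12 >/dev/null;  python3 st.py .4962 -.2226 .185 100;python3 look.py 15 290,90,375,230 285,110,375,200
```

```text
t 26.5 p [ 0.4786 -0.2251  0.2371] az 99.91 tilt [-0.001  0.   ] F [ 0.2 -0.3 -1. ] w 0.0136 q [ -3.9   6.4 -16.7  -0.  -67.  -76.2]
d tool [ 0.0521 -0.0005  0.0177]
roll -0.002
```

View pics/look_15.png

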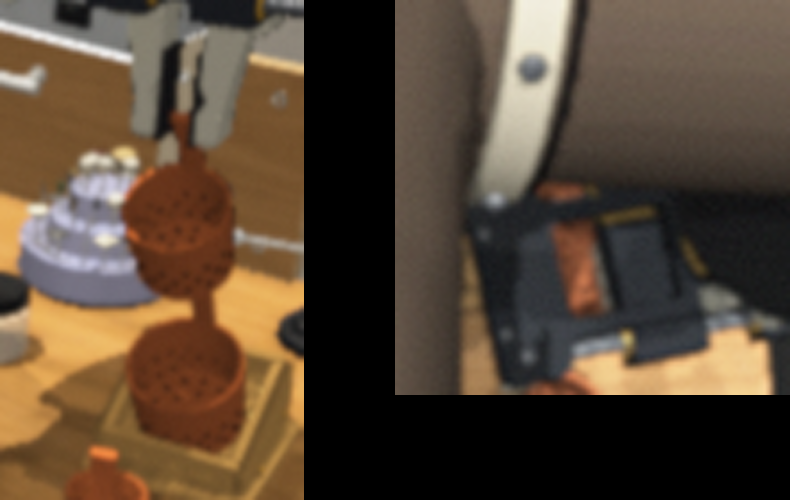

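```bash
python3 -c "
from wire import *
wire('pics/scene_15.pkl',(.4786,-.2251,.2371),99.9,1,'M',(26,30,34),(315,120,365,180),5.2,'pics/w.png',zg=.081,e=.0095)"; for T in .45 .6; do python3 held2.py M pics/scene_15.pkl .4786 -.2251 .2371 99.9 1 .081 $T; done
python3 - <<'E'
from wl import *
c=pickle.load(open('pics/scene_15.pkl','rb'));t=pickle.load(open('pics/scene0.pkl','rb'))
draw('pics/scene_15.pkl',[('L',(0,0,0),0,0,(255,200,0))],(315,155,375,225),6,'pics/w2.png')
draw('pics/scene0.pkl',[('L',(0,0,0),0,0,(255,200,0))],(315,155,375,225),6,'pics/w3.png')
cv2.imwrite('pics/w4.png',np.hstack([cv2.imread('pics/w2.png')[:,360:],cv2.imread('pics/w3.png')[:,360:]]))
E
```

```text
(312, 260, 3)
zg,th,e,dpsi,s [ 8.060e-02  6.013e-01  1.470e-02  4.310e-02 -5.000e-04] deg 34.5 res 567.2 1598 origin [ 0.5152 -0.2165  0.1551]
zg,th,e,dpsi,s [ 0.0855  0.7061  0.0124  0.0888 -0.0018] deg 40.5 res 530.3 1462 origin [ 0.5235 -0.2113  0.1542]
```

View pics/w.png

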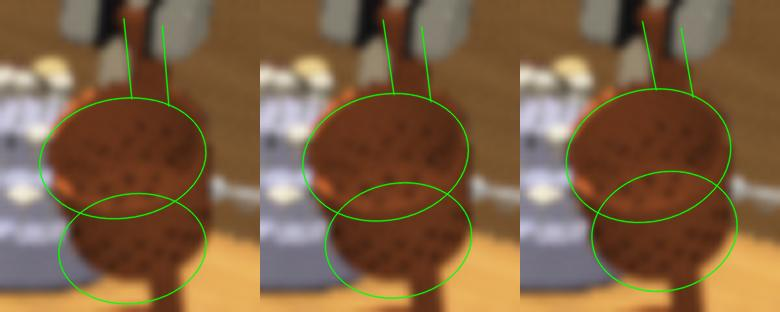

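View pics/w4.png

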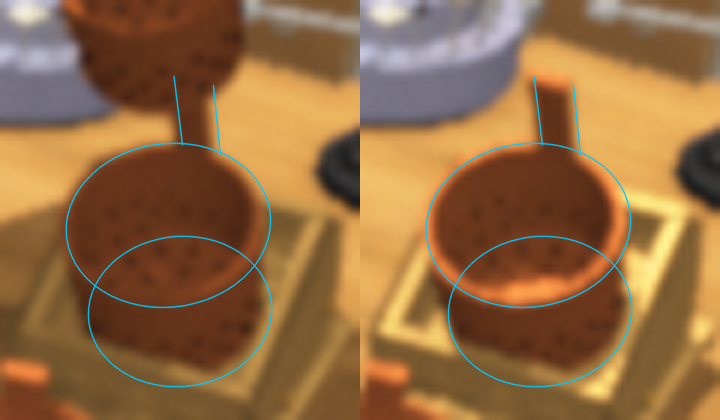

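```bash
python3 -m creep '{"jaw":[1,1,1,1,1,1,1,1,1,1],"translation":[[0.006,0,0.001],[0.012,0,0.002],[0.014,0,0.0025],[0.012,0,0.002],[0.009,0,0.0017],[0.008,0,0.0042],[0.008,0,0.0042],[0.008,0,0.0042],[0.007,0,0.0037],[0.0043,0,0.0024]],"roll":[0,0,0,0,0,0,0,0,0,0]}' 8 >/dev/null;  python3 st.py .4962 -.2226 .185 100;python3 look.py 16 305,120,375,230 285,110,375,200
```

```text
t 27.6 p [ 0.5064 -0.2203  0.1485] az 99.9 tilt [-0.001  0.   ] F [-0.2 -0.5 -0.9] w 0.0135 q [ -3.2  12.8 -21.1  -0.  -56.1 -76.9]
d tool [-0.0365 -0.0005 -0.0105]
roll -0.002
```

View pics/look_16.png

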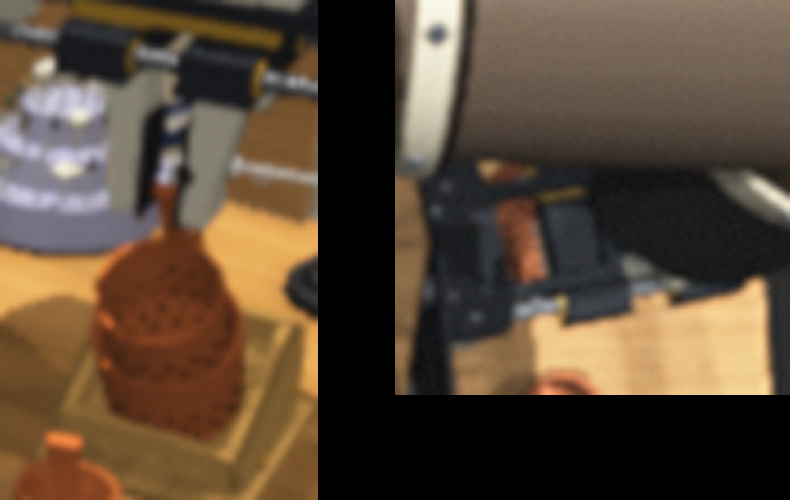

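```bash
python3 -m creep '{"jaw":[1,1,1,1,1,1,1,1,1,1],"translation":[[0.006,0,0.0035],[0.007,0,0.0042],[0.007,0,0.0045],[0.006,0,0.0045],[0.005,0,0.0035],[0.0024,0,0.0018],[0,0,0],[0,0,0],[0,0,0],[0,0,0]],"roll":[0,0,0,0,0,0,0,0,0,0]}' 5 >/dev/null;  python3 st.py .4962 -.2226 .185 100;python3 look.py 17 305,120,375,230 285,110,375,200
```

```text
t 28.7 p [ 0.528  -0.2167  0.116 ] az 99.9 tilt [ 0. -0.] F [ 0.8 -0.2  2.1] w 0.0138 q [ -2.7  16.4 -21.1   0.  -52.5 -77.4]
d tool [-0.069  -0.0003 -0.0324]
roll -0.002
```

View pics/look_17.png

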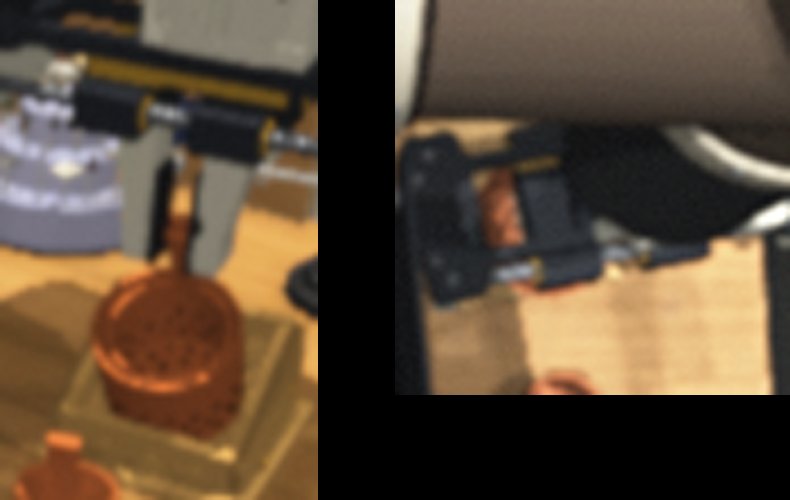

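```bash
python3 -m creep '{"jaw":[0.4,0.3,0.2,0.2,0.2,0,0,0,0,0],"translation":[[0,0,0],[0,0,0],[0,0,0],[-0.008,0,0],[-0.015,0,0],[-0.017,0,0],[-0.01,0.001,-0.022],[0,0.0013,-0.033],[0,0.0013,-0.033],[0,0.001,-0.017]],"roll":[0,0,0,0,0,0,0,0,0,0]}' 5 >/dev/null;  python3 st.py .4237 -.2302 .068 112.9;python3 look.py 18 300,130,380,250 285,130,375,220
```

```text
t 29.8 p [ 0.4214 -0.2303  0.1664] az 99.87 tilt [0. 0.] F [-0.1  0.5  0.9] w 0.0437 q [ -5.1   5.  -28.2  -0.  -56.8 -75. ]
d tool [ 0.0984 -0.0003  0.0023]
roll -0.227
```

View pics/look_18.png

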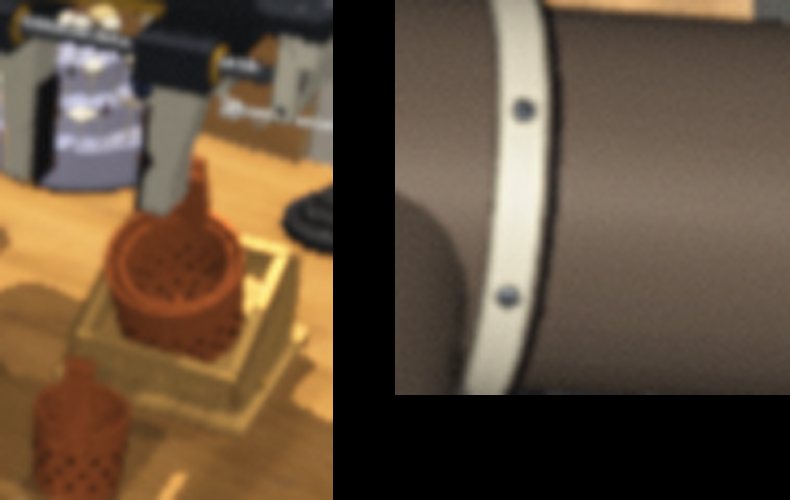

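```bash
python3 -m creep '{"jaw":[0,0,0,0,0,0,1,1,1,1],"translation":[[0.012,0,0.0023],[0.02,0,0],[0.024,0,0],[0.022,0,0],[0.014,0,0],[0.006,0,0],[0,0,0],[0,0,0],[0,0,0],[0,0,0]],"roll":[-0.113,-0.114,0,0,0,0,0,0,0,0]}' 5 >/dev/null;  python3 st.py .4237 -.2302 .068 112.9;python3 look.py 19 270,130,370,270 285,130,375,220
```

```text
t 30.9 p [ 0.4265 -0.2298  0.0686] az 112.91 tilt [ 0.001 -0.   ] F [-0.5  0.   0.4] w 0.0176 q [ -5.   12.4 -34.8   0.  -42.8 -62.1]
d tool [ 0.0006  0.0007 -0.0027]
roll 0.0
```

View pics/look_19.png

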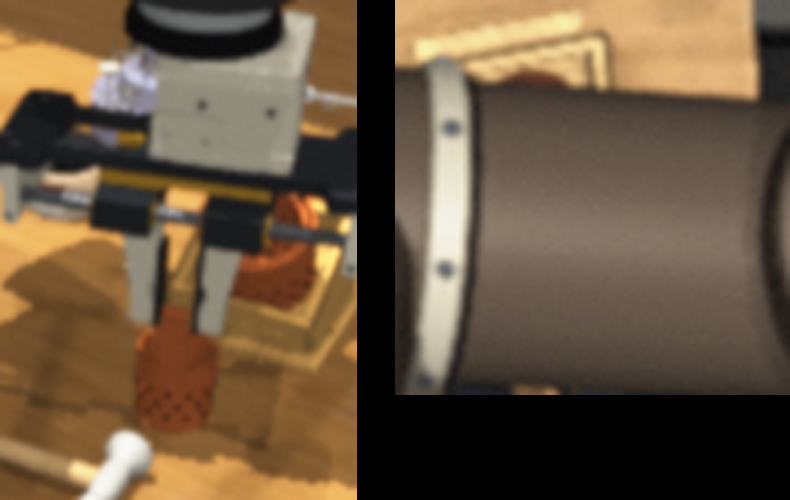

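```bash
python3 -m creep '{"jaw":[0.5,1,1,1,1,1,1,1,1,1],"translation":[[0,0,-0.0025],[0,0,0],[0,0,0],[0,0,0],[-0.004,0,0],[-0.012,0,0],[-0.022,0,0],[-0.03,0,0],[-0.03,0,0],[-0.024,0,0]],"roll":[0,0,0,0,0,0,0,0,-0.12,-0.149]}' 5 >/dev/null;  python3 st.py .6104 -.299 .13 190;python3 look.py 20 270,80,370,220 285,130,375,220
```

```text
t 32.0 p [ 0.4238 -0.2308  0.1918] az 128.6 tilt [ 0.001 -0.   ] F [-0.2  0.2 -0.4] w 0.0137 q [ -5.1   3.8 -25.9   0.  -60.3 -46.3]
d tool [ 0.0618 -0.1697  0.1033]
roll -1.072
```

View pics/look_20.png

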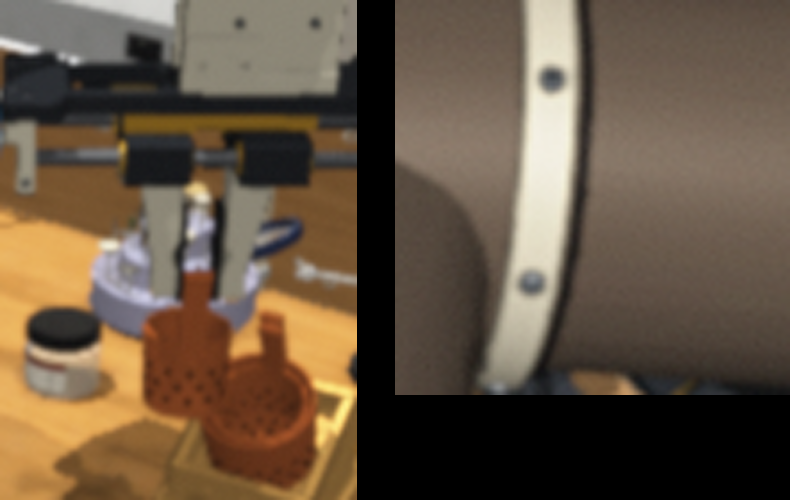

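```bash
python3 - <<'E'
from plan import rows
rows(128.6,[(.005,-.022,.004,-.149),(.015,-.028,.004,-.149),(.025,-.02,0,-.149),(.034,-.0027,0,-.149),(.035,0,0,-.149),(.035,0,0,-.149),(.027,0,-.004,-.149),(.0135,0,-.012,-.029),(0,0,-.02,0),(0,0,-.02,0)])
E
```

```text
[[-0.004, -0.0203, -0.0098], [-0.004, -0.03, -0.0103], [0, -0.0319, -0.0024], [0, -0.0318, 0.0124], [0, -0.0334, 0.0104], [0, -0.0346, 0.0053], [0.004, -0.027, 0.0001], [0.012, -0.0134, -0.002], [0.02, -0.0, 0.0], [0.02, -0.0, 0.0]] [-0.149, -0.149, -0.149, -0.149, -0.149, -0.149, -0.149, -0.029, 0, 0] az 190.02107563802426
```

```bash
python3 -m creep '{"jaw":[1,1,1,1,1,1,1,1,1,1],"translation":[[-0.004,-0.0203,-0.0098],[-0.004,-0.03,-0.0103],[0,-0.0319,-0.0024],[0,-0.0318,0.0124],[0,-0.0334,0.0104],[0,-0.0346,0.0053],[0.004,-0.027,0],[0.012,-0.0134,-0.002],[0.02,0,0],[0.02,0,0]],"roll":[-0.149,-0.149,-0.149,-0.149,-0.149,-0.149,-0.149,-0.029,0,0]}' 5 >/dev/null;  python3 st.py .6133 -.3035 .12 190;python3 look.py 21 330,110,430,240 285,130,375,220
```

```text
t 33.1 p [ 0.6123 -0.3039  0.1396] az -170.49 tilt [-0.002  0.001] F [-0.7  0.5 -1.3] w 0.0139 q [-10.1  24.8  -4.5  -0.  -60.8  19.7]
d tool [ 0.0196 -0.0011  0.0002]
roll -6.292
```

View pics/look_21.png

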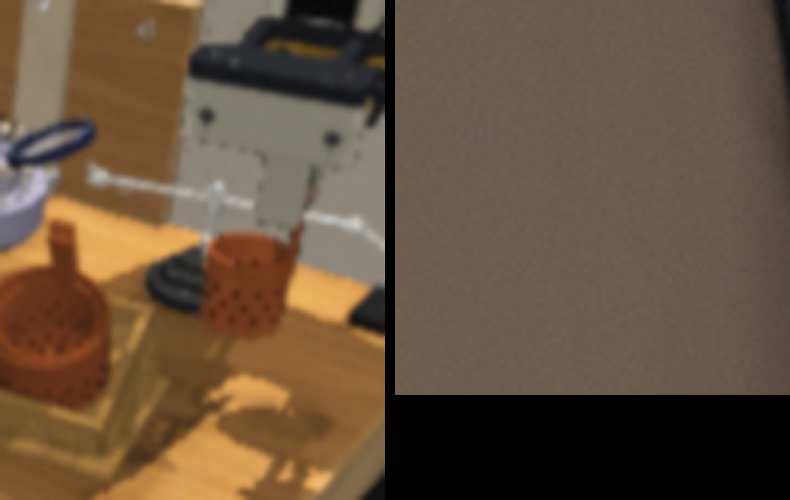

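```bash
python3 -m creep '{"jaw":[1,1,1,1,1,1,1,1,1,1],"translation":[[0.008,0,0.004],[0.009,0,0.007],[0.0025,0,0.008],[0,0,0.007],[0,0,0.006],[0,0,0.006],[0,0,0.005],[0,0,0.002],[0,0,0],[0,0,0]],"roll":[0,0,0,0,0,0,0,0,0,0]}' 5 >/dev/null;  python3 st.py;python3 look.py 22 330,130,420,230 285,130,375,220;python3 -c "
from plant import get_state
from wire import *
wire('pics/scene_22.pkl',get_state()['tcp_pos'],190,-1,'S',(22,28,34),(360,150,405,215),5.8,'pics/w.png',zg=.068,e=.007)"
```

```text
t 34.2 p [ 0.6052 -0.26    0.1224] az -170.26 tilt [0. 0.] F [ 0.1 -0.8 -0.5] w 0.0137 q [ -6.3  23.5  -9.2  -0.  -57.3  16.1]
(377, 261, 3)
```

View pics/w.png

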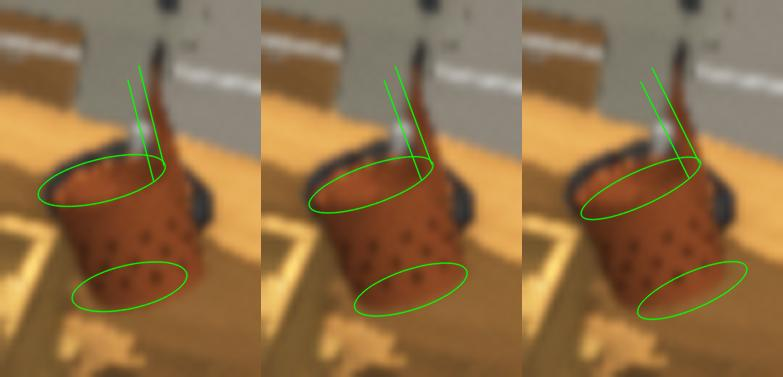

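```bash
python3 - <<'E'
from plan import rows
n=lambda d,u,r=0:(.174*d,-.985*d,u,r)
rows(189.8,[n(-.0035,0),n(-.003,0),(0,0,0,0),n(.006,.008),n(.01,.015),n(.01,.02),n(.008,.02),(-.02,0,.018,-.1),(-.028,0,.008,-.149),(-.028,0,0,-.149)])
E
```

```text
[[0, 0.0, 0.0035], [0, 0.0, 0.003], [0, -0.0, 0.0], [-0.008, -0.0, -0.006], [-0.015, -0.0, -0.01], [-0.02, -0.0, -0.01], [-0.02, -0.0, -0.008], [-0.018, 0.0197, 0.0034], [-0.008, 0.027, 0.0075], [0, 0.0256, 0.0114]] [0, 0, 0, 0, 0, 0, 0, -0.1, -0.149, -0.149] az 212.6037202462068
```

```bash
python3 -m creep '{"jaw":[1,1,1,1,1,1,1,1,1,1],"translation":[[0,0,0.0035],[0,0,0.003],[0,0,0],[-0.008,0,-0.006],[-0.015,0,-0.01],[-0.02,0,-0.01],[-0.02,0,-0.008],[-0.018,0.0197,0.0034],[-0.008,0.027,0.0075],[0,0.0256,0.0114]],"roll":[0,0,0,0,0,0,0,-0.1,-0.149,-0.149]}' 12 >/dev/null;  python3 st.py .48 -.24 .22 280
python3 - <<'E'
from plan import rows
from plant import get_state
p=get_state()['tcp_pos'];d=[.475-p[0],-.225-p[1]];print(p,d)
k=[(.0,0),(.1,0),(.25,0),(.3,0),(.2,.1),(.1,.2),(.05,.3),(0,.25),(0,.15),(0,0)]
rows(212.6,[(d[0]*a,d[1]*b,0,-.149 if i<7 else (-.132 if i==7 else 0)) for i,(a,b) in enumerate(k)])
E
```

```text
t 35.3 p [ 0.5333 -0.2874  0.2126] az -147.12 tilt [ 0.001 -0.   ] F [ 0.1  0.  -0.6] w 0.0133 q [ -9.9  14.6  -9.7  -0.  -65.7  42.8]
d tool [-0.0074  0.0191  0.0687]
roll -7.455
[ 0.5333154  -0.2873576   0.21260282] [np.float64(-0.05831540138907776), np.float64(0.06235759691360973)]
[[0, 0.0, 0.0], [0, 0.0044, 0.0038], [0, 0.0094, 0.0111], [0, 0.0092, 0.0149], [0, -0.0011, 0.0132], [0, -0.0106, 0.0088], [0, -0.0183, 0.0049], [0, -0.0156, -0.0006], [0, -0.0092, -0.0016], [0, -0.0, 0.0]] [-0.149, -0.149, -0.149, -0.149, -0.149, -0.149, -0.149, -0.132, 0, 0] az 279.9225409278717
```

```bash
python3 -m creep '{"jaw":[1,1,1,1,1,1,1,1,1,1],"translation":[[-0.005,0,0],[0,0.0044,0.0038],[0,0.0094,0.0111],[0,0.0092,0.0149],[0,-0.0011,0.0132],[0,-0.0106,0.0088],[0,-0.0183,0.0049],[0,-0.0156,-0.0006],[0,-0.0092,-0.0016],[0,0,0]],"roll":[-0.149,-0.149,-0.149,-0.149,-0.149,-0.149,-0.149,-0.128,0,0]}' 12 >/dev/null;  python3 st.py ;python3 look.py 23 300,100,380,230 285,130,375,220;python3 -c "
from plant import get_state
from wire import *
wire('pics/scene_23.pkl',get_state()['tcp_pos'],280,-1,'S',(24,29,34),(315,115,365,185),5.2,'pics/w.png',zg=.065,e=.009)"
```

```text
t 36.3 p [ 0.4755 -0.2239  0.2166] az -80.52 tilt [0. 0.] F [ 0.3 -0.5 -0.5] w 0.0139 q [ -3.8   6.9 -18.9  -0.  -64.3 103.3]
(364, 260, 3)
```

View pics/w.png

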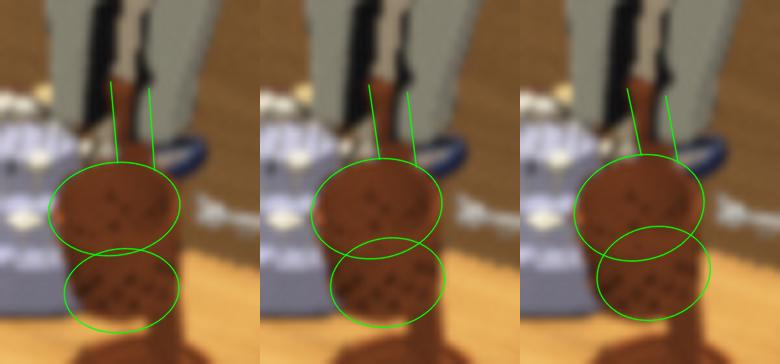

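View pics/look_23.png

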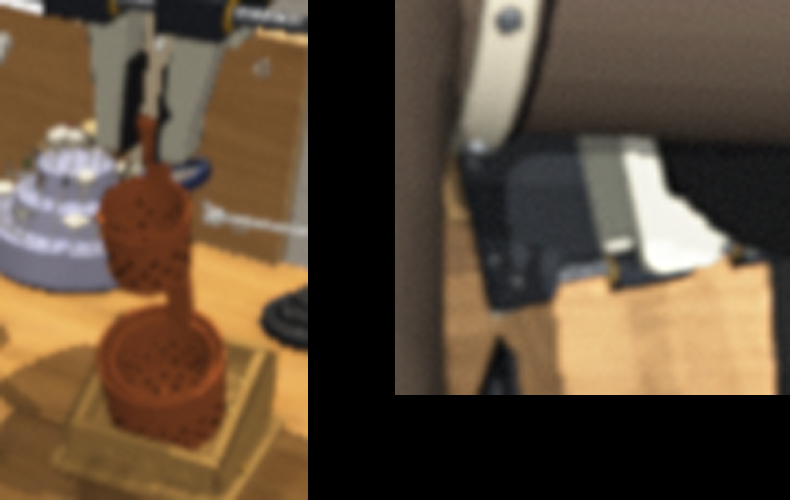

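```bash
python3 -m creep '{"jaw":[1,1,1,1,1,1,1,1,1,1],"translation":[[0.005,0.001,-0.0015],[0.009,0.0014,-0.0028],[0.009,0,-0.0028],[0.0092,0,-0.0028],[0.0095,0,-0.005],[0.0095,0,-0.005],[0.0095,0,-0.005],[0.0095,0,-0.005],[0.0085,0,-0.0046],[0.0065,0,-0.0035]],"roll":[0,0,0,0,0,0,0,0,0,0]}' 8 >/dev/null;  python3 st.py ;python3 look.py 24 305,120,375,230 285,130,375,220
```

```text
t 37.4 p [ 0.5137 -0.2205  0.1302] az -80.36 tilt [-0.001  0.   ] F [-0.8 -0.5 -1.8] w 0.0137 q [ -3.2  14.5 -21.6  -0.  -54.  102.8]
```

View pics/look_24.png

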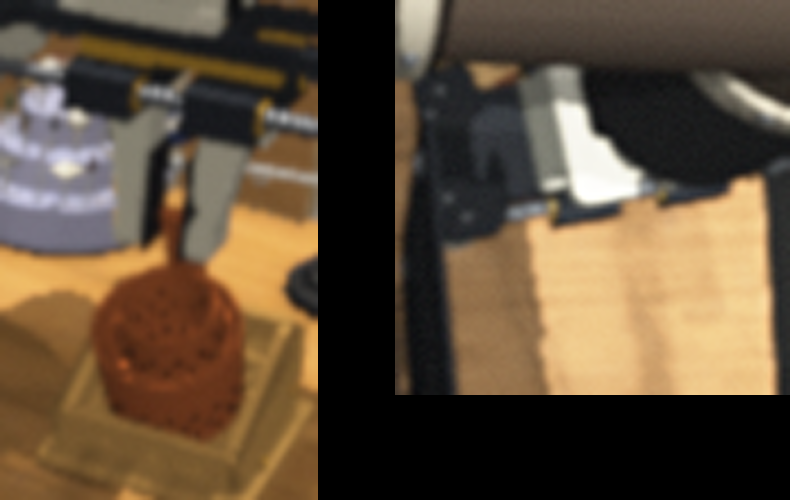

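```bash
python3 -m creep '{"jaw":[1,1,1,1,1,1,1,1,1,1],"translation":[[0.005,0,-0.0028],[0.006,0,-0.0034],[0.006,0,-0.0034],[0.005,0,-0.003],[0.003,0,-0.0019],[0.001,0,-0.0006],[0,0,0],[0,0,0],[0,0,0],[0,0,0]],"roll":[0,0,0,0,0,0,0,0,0,0]}' 5 >/dev/null;  python3 st.py ;python3 look.py 25 305,120,375,230 285,130,375,220
```

```text
t 38.5 p [ 0.5281 -0.2181  0.1052] az -80.36 tilt [-0.  0.] F [-3.1 -0.3  4.3] w 0.014 q [ -2.8  17.1 -21.7  -0.  -51.2 102.5]
```

View pics/look_25.png

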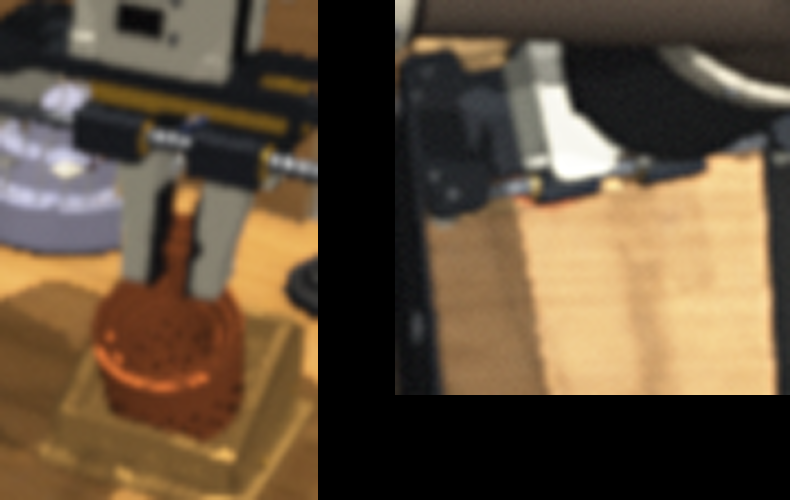

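```bash
python3 -m creep '{"jaw":[0.5,0.4,0.3,0.3,0.3,0.2,0,0,0,0],"translation":[[0,0,0],[0,0,0],[0,0,0],[0,0,0],[-0.006,0,0],[-0.014,0,0],[-0.02,0,0],[-0.024,0,0],[-0.028,0,0],[-0.028,0,0]],"roll":[0,0,0,0,0,0,0,0,0,0]}' 5 >/dev/null;  python3 st.py ;python3 look.py 26 305,120,375,230 285,130,375,220
```

```text
t 39.6 p [ 0.5282 -0.2181  0.2267] az -80.36 tilt [ 0. -0.] F [ 0.1 -0.5 -0.6] w 0.0436 q [ -2.8  10.8 -12.7   0.  -66.5 102.5]
```

View pics/look_26.png

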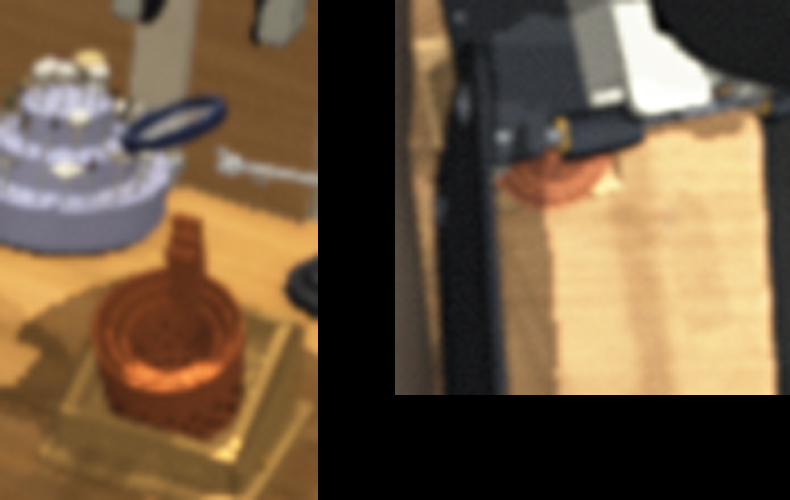

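```bash
python3 -m creep '{"jaw":[0,0,0,0,0,0,0,0,0,0],"translation":[[0,0.012,0.011],[0,0.025,0.022],[0,0.03,0.027],[0,0.032,0.029],[0,0.032,0.029],[0,0.032,0.029],[0,0.032,0.025],[0,0.032,0.02],[0,0.03,0.015],[0,0.02,0.01]],"roll":[0,0,0,0,0,0,0,0,0,0]}' 5 >/dev/null;  python3 st.py ;python3 look.py 27 305,130,375,230 285,125,345,190
python3 -c "
from wl import *
draw('pics/scene_27.pkl',[('L',(0,0,0),0,0,(255,200,0)),('M',(.002,0,.004),0,0,(0,255,0)),('S',(.003,0,.008),0,0,(255,0,255))],(315,160,370,225),7,'pics/w.png')"
```

```text
t 40.7 p [ 0.3585 -0.5295  0.2241] az -80.46 tilt [-0.001  0.001] F [ 0.6 -0.1  0.8] w 0.044 q [-38.4  17.4  -4.2   0.  -68.5 138. ]
```

View pics/look_27.png

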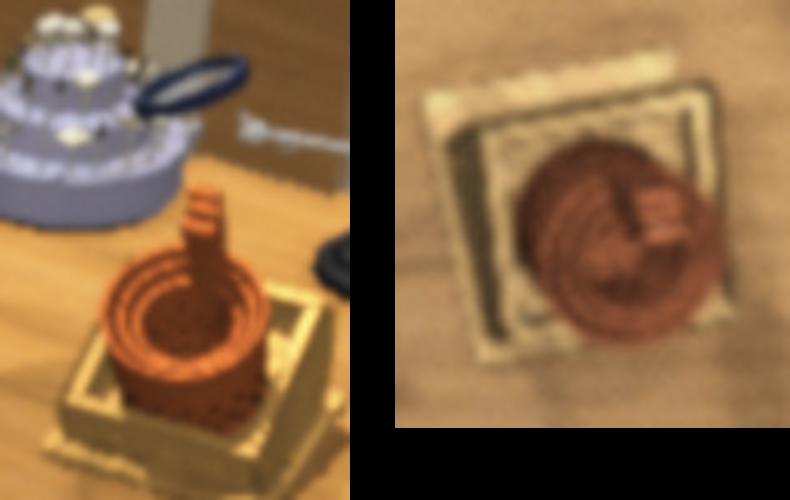

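View pics/w.png

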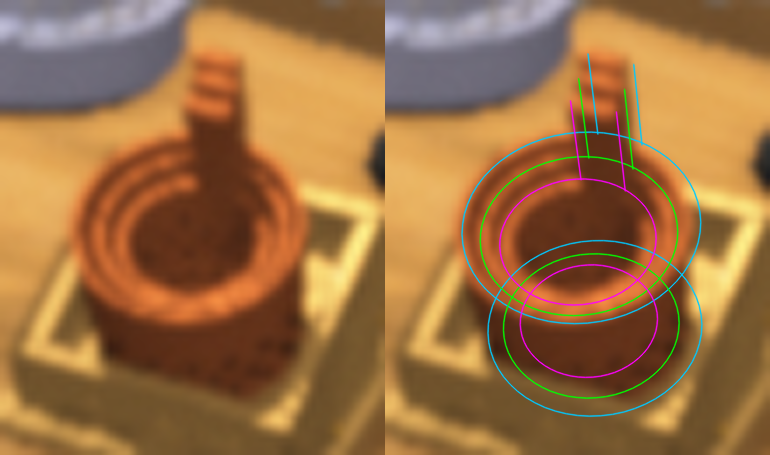

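```bash
python3 - <<'E'
from h import *
for n in('top','scene'):
    a=pickle.load(open(f'pics/{n}0.pkl','rb'))['image'];b=pickle.load(open(f'pics/{n}_27.pkl','rb'))['image']
    cv2.imwrite(f'pics/full_{n}.png',np.hstack([cv2.resize(x[90:290,150:400,::-1],(400,320)) for x in(a,b)]))
cv2.imwrite('pics/full.png',np.vstack([cv2.imread('pics/full_top.png')[:290],cv2.imread('pics/full_scene.png')[:290]]))
from fitl2 import *
t=pickle.load(open('pics/top_27.pkl','rb'));s=pickle.load(open('pics/scene_27.pkl','rb'))
for free in(range(5),range(6)):
    b=min((fitR(t,s,[.531,-.2155,.081,y,sp,.4887],free) for y in(3.2,3.35) for sp in(-.1,.1)),key=lambda r:r[1]);print(np.round(b[0],4),round(b[1],1),np.round(b[2][1],4))
E
```

```text
[ 0.5287 -0.213   0.0875  3.2164  0.0174  0.4887] 313.2 [ 0.5549 -0.2111  0.038 ]
[ 0.5289 -0.2134  0.0864  3.2521 -0.0197  0.4905] 312.6 [ 0.5551 -0.2105  0.037 ]
```

View pics/full.png

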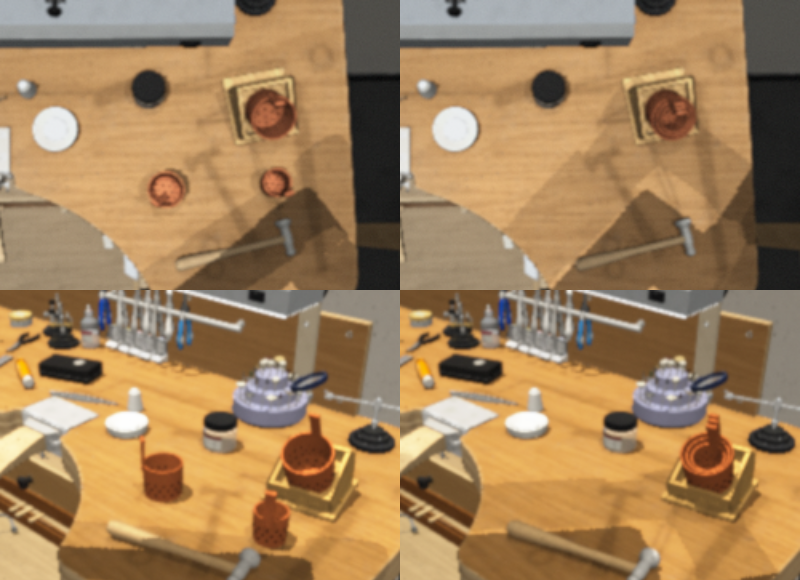

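```bash
python3 -c "
from plant import *
print(close_job());print(get_state()['time_s'])"
```

```text
the job is handed in; nothing more can be done
None
the job is handed in; nothing more can be done
```

The medium basket is seated in the large one and the small basket in the medium one, and I handed the job in shortly after t = 40.7 s. The close call reported no verdict.

**How it went:**
- I pinched the medium and then the small basket by the handle. The gripper cannot tilt, so I pivoted each one in the pads to about 30° by pushing it against the caddy's right cheek. I then lowered it along the large basket's axis until a small contact force showed, and let go.
- My first try at the medium landed on the large basket's front rim with about 7 N. On the way back in for the second try, the large basket was nudged; it tilted briefly, then dropped back.

**Last checks, on the pictures after release:**
- **Nesting:** the three rims are concentric and almost level. The handle tops are within about 1 mm of where a fully seated set should show them.
- **Large basket:** it still leans in its caddy. By eye its rim edges sit where they did at the start, within about 1–3 mm.
- **Jar, dish and hammer:** by eye they sit where they did in the first pictures.
- **Gripper:** it was open and clear of everything, with no contact force.

**One check disagreed:** the final automatic fit of the large basket put it about 5 mm higher than the first fit. It fitted poorly (the nested handles and shadows blur the outline), so I relied on the rim comparison; both are within the 15 mm limit.

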